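# Free the seized pins of a gel casting tank and clear its comb

### The job

The gel casting tank is locked shut by pins seized with dried salt: work every pin out by twisting it to and fro while drawing it up, never tugging so hard that the tank lifts off its base plate, and lay all pins in the deep white basin. Then fold the stiff lid up until it stands upright, take the comb out and lay it in the shallow steel tray, and last fold the lid half-way down again so that it is left open at 45 degrees to air. Do not knock over the white jar behind the tank.

Things in the scene. Friction and masses are not known exactly. Their poses are not given: they have to be found in the camera images.
- pin_a_center (a point): locking pin, 88 mm long, 70 g: round shank 16 mm thick, 50 mm long, rounded foot; collar 26 mm wide, 4 mm thick; above it a flat grip tab 34 mm tall, 24 mm wide (x), 12 mm thick (y). Point on its axis 44 mm above the foot; z runs from foot to tab; tab's free height is centred 27 mm above the point. At first seized upright in a bore, collar 2 mm above the lid. None if absent in this run.
- pin_b_center (a point): locking pin, 88 mm long, 70 g: round shank 16 mm thick, 50 mm long, rounded foot; collar 26 mm wide, 4 mm thick; above it a flat grip tab 34 mm tall, 24 mm wide (x), 12 mm thick (y). Point on its axis 44 mm above the foot; z runs from foot to tab; tab's free height is centred 27 mm above the point. At first seized upright in a bore, collar 2 mm above the lid. None if absent in this run.
- pin_c_center (a point): locking pin, 88 mm long, 70 g: round shank 16 mm thick, 50 mm long, rounded foot; collar 26 mm wide, 4 mm thick; above it a flat grip tab 34 mm tall, 24 mm wide (x), 12 mm thick (y). Point on its axis 44 mm above the foot; z runs from foot to tab; tab's free height is centred 27 mm above the point. At first seized upright in a bore, collar 2 mm above the lid. None if absent in this run.
- pin_d_center (a point): locking pin, 88 mm long, 70 g: round shank 16 mm thick, 50 mm long, rounded foot; collar 26 mm wide, 4 mm thick; above it a flat grip tab 34 mm tall, 24 mm wide (x), 12 mm thick (y). Point on its axis 44 mm above the foot; z runs from foot to tab; tab's free height is centred 27 mm above the point. At first seized upright in a bore, collar 2 mm above the lid. None if absent in this run.
- tank_center (a point): centre of the tank (41 mm above the bench). In each occupied bore a pin is seized: a straight pull meets 20 to 40 N, more than lifts the tank; while it is being turned (0.15 to 0.35 N m) the drag along it is small, so it creeps up when raised 2 to 4 mm with each stroke of about 1 rad, to and fro. It is loose after about 30 mm and clear of the bore after 45 mm
- stand: black base plate of the tank, fixed to the bench, 200 (x) x 300 (y) x 10 mm; origin at the middle of its underside, on the bench; x points from the lid's front (bar side) to its hinge side. The pin bores lie at x = +-45 mm, y = +-118 mm, one in each white corner boss; boss tops and tank walls end 72 mm above the bench, closed lid's top is 78 mm above it
- tank (a joint): how far the tank has been lifted off its base plate, m; 0 = standing on it. The tank stands loosely on upright guides, weighs 1.2 kg plus lid 0.3 kg, and drops back when let go; it must not be lifted more than about 5 mm
- lid (a joint): angle of the amber lid, rad: 0 = closed (level), grows as the front goes up, 1.57 = upright, 1.9 = stop beyond upright. The hinge is stiff (about 0.45 N m) and stays at any angle; the lid is 168 (x) x 206 (y) x 6 mm, with slotted ears under the pins' collars, so pins left in hold it shut
- lid_hinge (a point): point in the middle of the hinge axis, 75 mm above the bench and 89 mm from the stand's centre along its x; y is the hinge axis; the axes turn with the lid (x and y as the stand's when closed)
- lid_bar (a point): middle of the lid's round steel handle bar, 10 mm diameter, 80 mm free length along y between two posts; 158 mm from the hinge towards the lid's front edge (12 mm short of it) and 41 mm out from the lid's mid-plane (38 mm above its top face). The bar can turn between the finger pads while the lid is swung
- comb_center (a point): the comb, 50 g: a bar 110 (y) x 10 (x) x 20 mm (z) with eight teeth 24 mm long below it; this point is the centre of the bar, 34 mm above the tips of the teeth. At first it stands under the lid in the tank in a slotted saddle, its bar across the tank along the stand's y at stand x = -10 mm, bar centre 58 mm above the bench; it lifts straight up
- basin: deep white plastic basin for the pins, loose, 0.5 kg, outside 190 (x) x 150 (y) x 45 mm, walls and floor 4 to 5 mm; origin at the middle of its underside. Pins may lie anyhow in it
- tray: shallow stainless steel tray for the comb, loose, 0.5 kg, outside 170 (x) x 150 (y) x 22 mm, walls and floor 3 to 5 mm; origin at the middle of its underside. The comb may lie anyhow in it
- jar: bystander: white plastic jar, 90 mm diameter, 130 mm tall, origin under its middle

How it is judged:
On the way, in this order (a step that is already met when the one before it is completed fails the run):
1. every pin is out of its bore and lies in the basin (x of pin_a_center in the frame of basin between -0.093 and 0.093 m and y of pin_a_center in the frame of basin between -0.073 and 0.073 m and z of pin_a_center in the frame of basin between 0 and 0.065 m and x of pin_b_center in the frame of basin between -0.093 and 0.093 m and y of pin_b_center in the frame of basin between -0.073 and 0.073 m and z of pin_b_center in the frame of basin between 0 and 0.065 m and x of pin_c_center in the frame of basin between -0.093 and 0.093 m and y of pin_c_center in the frame of basin between -0.073 and 0.073 m and z of pin_c_center in the frame of basin between 0 and 0.065 m and x of pin_d_center in the frame of basin between -0.093 and 0.093 m and y of pin_d_center in the frame of basin between -0.073 and 0.073 m and z of pin_d_center in the frame of basin between 0 and 0.065 m), for 0.2 s.
2. the lid is folded up to stand upright (value of joint lid above 1.3 rad), for 0.2 s.
3. the comb is in the tray (x of comb_center in the frame of tray between -0.08 and 0.08 m and y of comb_center in the frame of tray between -0.07 and 0.07 m and z of comb_center in the frame of tray between 0 and 0.05 m), for 0.2 s.
4. the lid is folded half-way down to 45 degrees (value of joint lid between 0.61 and 0.96 rad), for 0.2 s.
At the end, for the whole second after the job is handed in: all pins that were present lie at rest inside the basin, the comb at rest inside the tray, the lid stands still at 45 degrees (within 10 degrees), and the tank stands on its base plate (all of step 1 and all of step 3 and all of step 4 and linear speed of each of pin_a, pin_b, pin_c, pin_d, comb below 0.03 m/s and velocity of joint lid between -0.03 and 0.03 rad/s and value of joint tank below 0.003 m); the robot touches nothing.
It fails at once if the tank is tugged up off its base plate by more than 6 mm (value of joint tank above 0.006 m).
It fails at once if the white jar is knocked over (angle between jar's own z axis and vertical above 0.5 rad).
Of pin_a, pin_b, pin_c, pin_d only 2 to 3 are there at a start; the rules pass over those that are not, and their reading is None.
At some moment in a run one of basin, tray may be knocked a few centimetres aside while the robot is not near it.
Once in a run the grip may slacken for a moment while it holds something.
It also fails if it takes over 210 s, if anything falls off the work surface, if the arm or the gripper's body presses on something with over 40 N, if the wrist force passes 120 N, or if a joint passes its speed limit or range.

### The arm

A 6-joint arm with a two-finger parallel gripper is mounted at the origin on the work surface. World frame = base frame: x ahead of the robot, y to its left, z up, the work surface at z = 0. Lengths are in m, angles in rad, forces in N, time in s.
With the tool pointing down it reaches from about 0.275 to 0.775 m from the base axis. Payload 14.6 kg.
Tool frame: the origin (TCP) lies on the centre line of the jaws, within the pads' length; the fingertips stand 8 mm ahead of it and the grasp point (between the pads) lies 11 mm behind it (env.nose_length is the distance from the TCP to the fingertips, in m); z points along the fingers, x is the direction in which the jaws open and shut, and the axes are right-handed (so a half turn about z gives the same grasp; the last joint's range is limited). The gripper opens to 85 mm and grips with 20 to 120 N. Pads are 22 mm wide; open, the fingers measure 114 mm over their backs; the gripper's body (76 mm by 85 mm) begins 54 mm behind the grasp point. The pads swing forward as they close: fully open they stand 13 mm farther back than shut.
Start: joints at [-1.401, 0.263, -0.048, 1.259, 0, 1.415], TCP at [0.168, -0.498, 0.239] pointing down, gripper open.
Joint ranges: [-2.65, 2.65], [-0.89, 1.7], [-1.18, 1.37], [-2.13, 2.11], [-1.35, 1.29], [-3.14, 3.14]. Speed limits (rad/s): [1.89, 1.89, 2.57, 2.79, 3.14, 3.14].

### API

Orientations are given as a rotation vector (axis times angle).
In Python, from cell import env gives the robot as it stands. The module is installed in compiled form; this text tells all that it offers.
- The arm moves only by the tool play_rows, never from a script. Its argument "moves" is text: rows parted by semicolons, each of 5 numbers parted by spaces: the finger opening in m, from 0 to 0.0854, then the shift along the tool's x, y, z in m, then the turn about the tool's z in degrees. A call has 1 to 5 rows; each row shifts and turns the commanded pose from where the row before left it, along the tool's axes as they then stand; what a row does not reach is not made up. A row lasts 1/12 s, in which the tool goes at most 41.7 mm and 7.16 degrees, less where a joint would pass 70% of its speed; a pose out of reach is approached as far as the arm can. A call is refused whole if a number of a shift passes 0.0417 or a number of a turn 7.16, either way. A call with a gripper value outside its range is refused whole. The fingers move at their own pace and stop on an object; the grip force is fixed at half the most. Time passes only in rows, so rows that do not move let the fingers close. It gives the time, the measured TCP pose, the force and the opening at its end, in the units of the state.
- env.sense(): the state, without advancing time (a new reading comes with each control period).
- env.camera(name): name is "side" or "top" or "wrist"; returns a dict with "pixels" (480x640x3 uint8, red, green, blue), "K" (3x3 intrinsics, pixels), "world_from_camera" (4x4, takes a point from camera to world coordinates). Camera axes: x right, y down, z forward; pixel columns grow to the right and rows downward; lengths in m; the calibration is good to about 2 mm. A picture is of the moment at which its call begins. There is no depth.
- env.job_done(): hands the job in, once; it reports no verdict.
Trained networks look in the newest picture that a camera, given by its name, has taken for a name from the list of things; names that differ only in an ending like _2 or _b are one class to them, and where a whole thing is asked for, a point or a joint stands for the part that bears it (a point fixed in the world has none). Each returns a list of dicts, best first, with "score" (0 to 1); they miss things now and then, are a little off and sometimes report something else, mostly with a low value. They report only what shows in the picture. A call takes as long as a camera call.
- env.cut_out(thing, camera): "region" (480x640 bool, what is visible of it) and "bbox" ([left, top, right, bottom] in pixels, round what is visible of it).
The state is a dict: "time": time; "q": joint angles; "dq": joint speeds; "effort": joint torques, N m; "ee_pos": TCP position; "ee_rot": TCP orientation; "contact_force": force on the tool from outside, world axes, zero at the start; "moment": the same for the moment, N m; "width": finger opening in m.
Only numpy, scipy, OpenCV 4.12 (cv2) and the standard library are available. Lean on these libraries where they do the work, as an engineer would, in place of code of your own. Each camera call takes 0.05 s, during which the arm holds its last target.

## Working session

There is one attempt and no reset: what is moved stays moved. The work goes in short steps, Python scripts to look and compute and a tool call to move; the robot and the scene stay as the last step left them, time stands still between calls to the robot, and variables do not carry over. Pictures are saved under pics/ and viewed, and the job is handed in when it is done.

Besides the shell and the picture viewer there is one more tool, called after ">>>" as name(argument=value, ...) on one line, values as JSON. play_rows: Moves the arm, as the interface text tells. Its arguments: {"type":"object","properties":{"moves":{"type":"string"}},"required":["moves"]}

```bash
mkdir -p pics; ls
python3 - <<'E'
from cell import env
import cv2,numpy as np
s=env.sense(); print({k:np.round(v,3) for k,v in s.items()}, env.nose_length)
for n in ["side","top","wrist"]:
    c=env.camera(n); cv2.imwrite(f"pics/{n}0.png",c["pixels"][:,:,::-1]); print(n,c["K"].round(1).tolist(),c["world_from_camera"].round(3).tolist())
E
```

```text
pics
{'time': np.float64(0.0), 'q': array([-1.401,  0.264, -0.049,  1.259,  0.   ,  1.415]), 'dq': array([-0.   , -0.   ,  0.002,  0.001,  0.002, -0.   ]), 'effort': array([-3.0000e-03, -6.3762e+01,  3.8456e+01,  1.4000e-02, -0.0000e+00,
       -0.0000e+00]), 'ee_pos': array([ 0.167, -0.497,  0.239]), 'ee_rot': array([-2.551e+00,  1.833e+00,  1.000e-03]), 'contact_force': array([ 0.075, -0.08 ,  0.193]), 'moment': array([-0.053,  0.025,  0.033]), 'width': np.float64(0.086)} 0.008
side [[548.8, 0.0, 324.3], [0.0, 548.8, 237.5], [0.0, 0.0, 1.0]] [[-0.961, -0.204, 0.185, 0.365], [-0.276, 0.719, -0.638, 0.769], [-0.003, -0.664, -0.748, 0.981], [0.0, 0.0, 0.0, 1.0]]
top [[483.4, 0.0, 318.6], [0.0, 483.4, 235.1], [0.0, 0.0, 1.0]] [[0.007, -0.999, 0.052, 0.531], [-1.0, -0.007, 0.002, 0.004], [-0.001, -0.052, -0.999, 1.262], [0.0, 0.0, 0.0, 1.0]]
wrist [[411.5, 0.0, 322.5], [0.0, 411.5, 236.7], [0.0, 0.0, 1.0]] [[0.319, -0.904, -0.283, 0.24], [-0.948, -0.305, -0.094, -0.474], [-0.001, 0.299, -0.954, 0.373], [0.0, 0.0, 0.0, 1.0]]
```

View pics/top0.png

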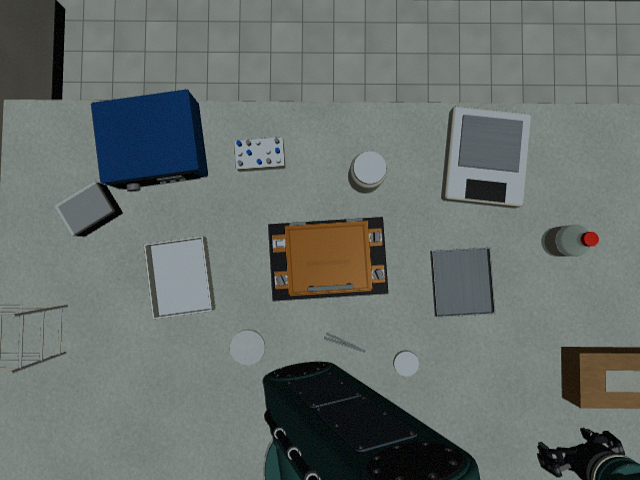

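View pics/side0.png

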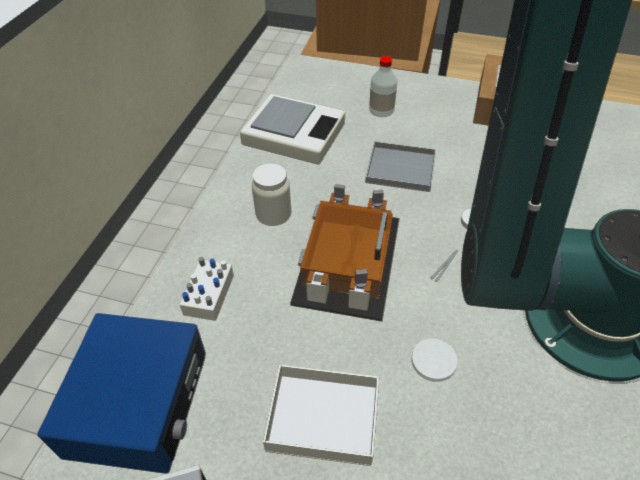

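View pics/wrist0.png

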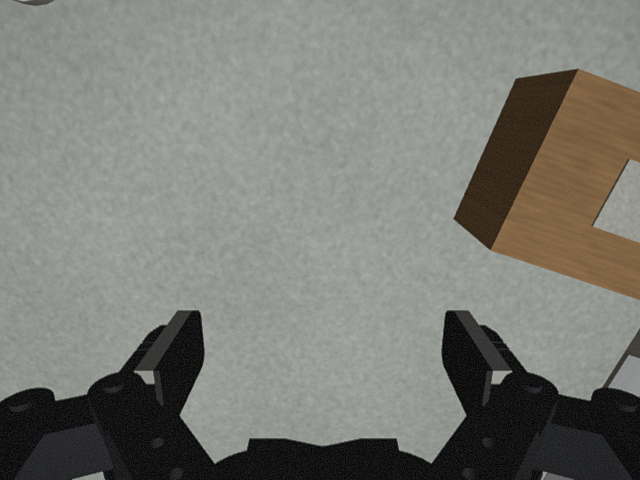

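```bash
cat > h.py <<'E'
from cell import env
import cv2,numpy as np
from scipy.spatial.transform import Rotation as R
def cam(n,save=None):
    c=env.camera(n)
    if save: cv2.imwrite(f"pics/{save}.png",c["pixels"][:,:,::-1])
    return c
def px2w(c,uv,z):
    uv=np.atleast_2d(np.asarray(uv,float)); d=np.c_[uv,np.ones(len(uv))]@np.linalg.inv(c["K"]).T
    T=c["world_from_camera"]; d=d@T[:3,:3].T; o=T[:3,3]
    return o+d*((z-o[2])/d[:,2])[:,None]
def proj(c,P):
    P=np.atleast_2d(P); T=np.linalg.inv(c["world_from_camera"]); p=P@T[:3,:3].T+T[:3,3]; p=p@c["K"].T
    return p[:,:2]/p[:,2:]
def tri(obs):
    A=[];b=[]
    for c,uv in obs:
        T=c["world_from_camera"]; d=T[:3,:3]@np.linalg.inv(c["K"])@np.r_[uv,1]; d/=np.linalg.norm(d); M=np.eye(3)-np.outer(d,d); A.append(M);b.append(M@T[:3,3])
    return np.linalg.lstsq(np.vstack(A),np.hstack(b),rcond=None)[0]
E
python3 - <<'E'
from h import *
for n in ["top","side"]:
    c=cam(n)
    for t in ["stand","tank_center","lid","basin","tray","jar","pin_a_center","lid_bar","comb_center"]:
        for r in env.cut_out(t,n)[:4]:
            m=r["region"]; ys,xs=np.nonzero(m)
            print(n,t,round(r["score"],2),r["bbox"],m.sum(),xs.mean().round(1),ys.mean().round(1), cv2.minAreaRect(np.c_[xs,ys].astype(np.float32)))
    if n=="top": cv2.imwrite("pics/top_z.png",cv2.resize(c["pixels"][200:320,250:410,::-1],None,fx=5,fy=5,interpolation=cv2.INTER_CUBIC))
    else: cv2.imwrite("pics/side_z.png",cv2.resize(c["pixels"][175:325,280:410,::-1],None,fx=4,fy=4,interpolation=cv2.INTER_CUBIC))
E
```

```text
top stand 0.83 [269.1, 218.4, 387.0, 302.2] 8541 327.1 258.6 ((327.48382568359375, 258.8471984863281), (77.18773651123047, 115.9543228149414), 86.33221435546875)
top stand 0.63 [274.1, 223.2, 385.3, 295.6] 5904 327.5 257.9 ((327.9413757324219, 257.5034484863281), (68.64604949951172, 107.2851333618164), 86.633544921875)
top tank_center 0.77 [270.8, 219.1, 384.8, 296.2] 6467 326.9 257.7 ((327.77874755859375, 256.82073974609375), (72.8807373046875, 109.22453308105469), 86.3086166381836)
top basin 0.79 [145.9, 235.1, 213.8, 320.9] 4788 179.2 277.4 ((179.34860229492188, 277.7381896972656), (77.08695220947266, 63.82212448120117), 83.1572265625)
top tray 0.77 [429.8, 249.6, 496.2, 318.5] 4050 462.2 282.2 ((462.34075927734375, 282.6106262207031), (67.64981842041016, 60.9979248046875), 86.18592071533203)
top jar 0.61 [349.2, 151.5, 388.2, 195.6] 1306 366.9 172.5 ((366.25, 172.25001525878906), (37.47665786743164, 42.42640686035156), 45.0)
top pin_a_center 0.45 [272.5, 217.7, 385.6, 294.9] 6527 326.9 257.5 ((327.5924072265625, 256.7813415527344), (72.93667602539062, 109.2882308959961), 86.34777
[... 990 characters left out ...]

side jar 0.59 [254.3, 161.0, 293.5, 226.7] 2132 271.4 194.7 ((271.3047180175781, 194.5084991455078), (63.4183464050293, 38.355072021484375), 87.51044464111328)
side pin_a_center 0.6 [358.9, 268.7, 365.2, 285.9] 233 360.8 278.1 ((360.5, 278.5), (19.0, 13.0), 90.0)
side pin_a_center 0.26 [331.7, 184.7, 344.5, 203.3] 172 339.2 192.7 ((339.0, 193.0), (18.0, 10.0), 90.0)
side lid_bar 0.94 [298.2, 195.2, 393.9, 293.0] 5843 346.8 241.0 ((345.4580383300781, 240.9043731689453), (81.15774536132812, 94.65507507324219), 10.007980346679688)
side lid_bar 0.25 [298.7, 191.9, 393.3, 311.0] 7506 345.8 250.6 ((344.0700988769531, 249.58737182617188), (85.04666900634766, 111.47958374023438), 9.637537956237793)
```

View pics/top_z.png

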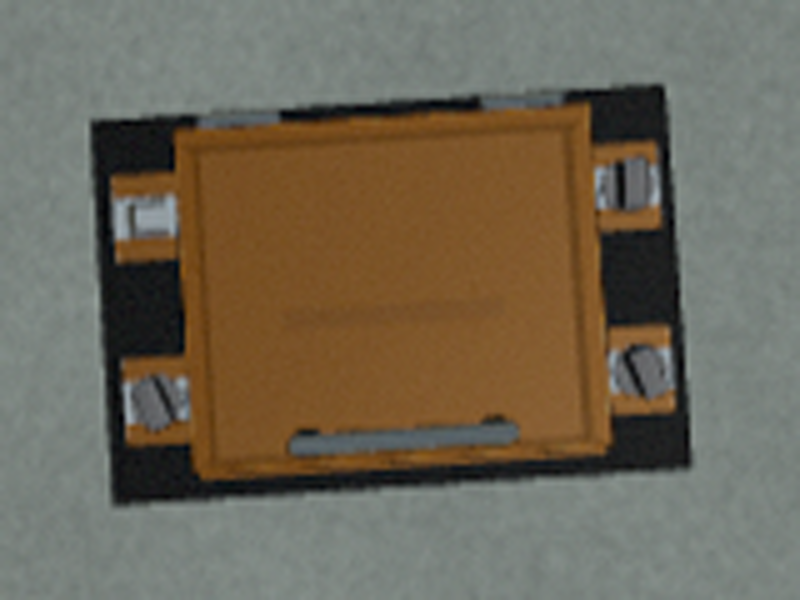

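View pics/side_z.png

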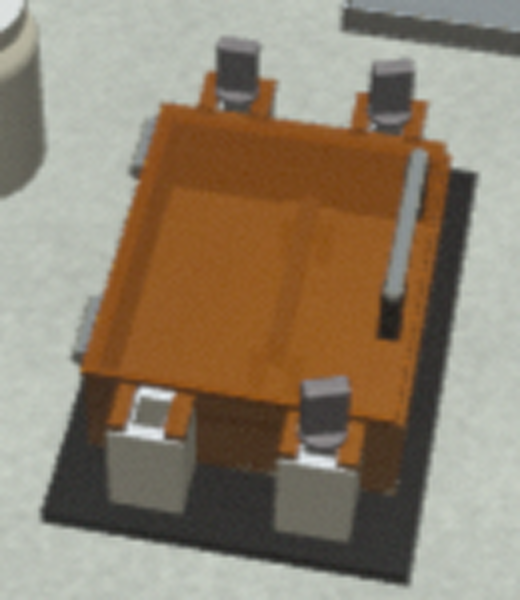

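Run:
```python
from h import *
from scipy.optimize import least_squares
ct=cam("top");cs=cam("side")
tc=(np.array([(92,120),(664,86),(690,466),(115,503)])+.5)/5-.5+[250,200]
sc=(np.array([(476,175),(408,580),(43,518)])+.5)/4-.5+[280,175]
loc=lambda l:np.array(l)*1.
Lt=np.array([(.1,.15,.01),(.1,-.15,.01),(-.1,-.15,.01),(-.1,.15,.01)])
Ls=np.array([(-.1,-.15,.01),(-.1,.15,.01),(.1,.15,.01)])
def W(p,L): return L@R.from_euler('z',p[2]).as_matrix().T+[p[0],p[1],0]
for nm,f in [("top",lambda p:(proj(ct,W(p,Lt))-tc).ravel()),("side",lambda p:(proj(cs,W(p,Ls))-sc).ravel()),("both",lambda p:np.r_[(proj(ct,W(p,Lt))-tc).ravel(),(proj(cs,W(p,Ls))-sc).ravel()])]:
    r=least_squares(f,[.48,0,0]); print(nm,r.x.round(4),np.abs(r.fun).max().round(2))
p=r.x
B=np.array([(.045,.118,.12),(.045,-.118,.12),(-.045,-.118,.12),(-.045,.118,.12)])
print(W(p,B).round(4), proj(ct,W(p,B)), proj(cs,W(p,B)))
print("hinge",W(p,np.array([[.089,0,.075],[.089-.158,0,.116],[-.01,0,.058]])))
# tops observed
tt=(np.array([(630,183),(642,370),(154,402)])+.5)/5-.5+[250,200]
ss=(np.array([(239,45),(392,68),(325,387)])+.5)/4-.5+[280,175]
for a,b in zip(tt,ss): print(tri([(ct,a),(cs,b)]).round(4))
# basin rim/tray
for n,c in (("top",ct),("side",cs)):
  for t,z in (("basin",.02),("tray",.01),("jar",.13 if n=="top" else .065)):
    m=env.cut_out(t,n)[0]["region"]; ys,xs=np.nonzero(m); q=cv2.minAreaRect(np.c_[xs,ys].astype(np.float32))
    print(n,t,px2w(c,q[0],z).round(3), px2w(c,cv2.boxPoints(q),z)[:,:2].round(3).tolist())
cv2.imwrite("pics/basin.png",cv2.resize(ct["pixels"][225:335,130:230,::-1],None,fx=5,fy=5))
cv2.imwrite("pics/tray.png",cv2.resize(ct["pixels"][235:330,415:510,::-1],None,fx=5,fy=5))
```

```text
top [ 0.5373 -0.0174  0.0694] 0.66
side [ 0.5362 -0.0128  0.0754] 0.97
both [ 0.5367 -0.0156  0.0716] 1.39
[[ 0.5732  0.1053  0.12  ]
 [ 0.59   -0.1301  0.12  ]
 [ 0.5003 -0.1365  0.12  ]
 [ 0.4834  0.0989  0.12  ]] [[276.64743008 242.40192413]
 [376.2310061  235.97676732]
 [378.92830012 274.05529099]
 [278.93503568 280.52183089]] [[317.01367994 263.08398107]
 [339.09887367 184.66927474]
 [378.02110597 190.16218144]
 [361.13892946 270.24509869]]
hinge [[ 0.62549034 -0.00924929  0.075     ]
 [ 0.46789471 -0.02054606  0.116     ]
 [ 0.52674371 -0.01632765  0.058     ]]
[ 0.5893 -0.129   0.1174]
[ 0.5009 -0.1348  0.1169]
[0.4843 0.096  0.1125]
top basin [[0.486 0.363 0.02 ]] [[0.571, 0.458], [0.593, 0.296], [0.401, 0.268], [0.38, 0.429]]
top tray [[ 0.478 -0.363  0.01 ]] [[0.56, -0.278], [0.57, -0.44], [0.396, -0.448], [0.386, -0.288]]
top jar [[ 0.739 -0.107  0.13 ]] [[0.788, -0.062], [0.789, -0.152], [0.691, -0.152], [0.69, -0.062]]
side basin [[0.488 0.365 0.02 ]] [[0.571, 0.459], [0.61, 0.291], [0.398, 0.261], [0.382, 0.429]]
side tray [[ 0.479 -0.361  0.01 ]] [[0.556, -0.272], [0.579, -0.449], [0.398, -0.456], [0.388, -0.282]]
side jar [[ 0.753 -0.11   0.065]] [[0.841, -0.196], [0.752, -0.233], [0.674, -0.032], [0.754, 0.0]]
```

View pics/basin.png

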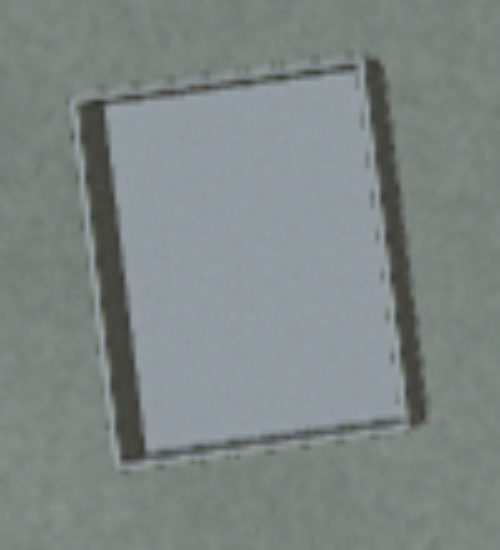

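```bash
cat >> h.py <<'E'
def yaw_now(s):
    M=R.from_rotvec(s["ee_rot"]).as_matrix(); return np.degrees(np.arctan2(M[1,0],M[0,0])),M
def plan(tgt,yaw=None,w=0.0854,step=0.035,turn=7,dec=4,n=None):
    """rows from present pose to tgt (world xyz), tool x yaw deg"""
    s=env.sense(); y0,M=yaw_now(s); p=s["ee_pos"].copy()
    if yaw is None: yaw=y0
    dy=-(yaw-y0)  # tool z is down; not wrapped
    tot=np.array(tgt)-p
    n=n or int(max(1,np.ceil(np.linalg.norm(tot)/step),np.ceil(abs(dy)/turn)))
    rows=[]
    for i in range(n):
        want=s["ee_pos"]+tot*(i+1)/n
        d=np.round(M.T@(want-p),dec); t=round((dy*(i+1)/n)-(sum(r[-1] for r in rows)),1)
        p=p+M@d; M=M@R.from_euler('z',t,degrees=True).as_matrix()
        rows.append([w,*d,t])
    f=lambda v:('%.4f'%v).rstrip('0').rstrip('.') if abs(v)>1e-9 else '0'
    L=[' '.join(f(v) for v in r) for r in rows]
    print('from',s["ee_pos"].round(4),'yaw',round(y0,1),'q',s["q"].round(2))
    for i in range(0,n,5): print('; '.join(L[i:i+5]))
E
python3 - <<'E'
from h import *
plan((0.46,-0.11,0.27),95)
E
```

```text
from [ 0.1675 -0.4976  0.2393] yaw -71.4 q [-1.4   0.26 -0.05  1.26  0.    1.42]
0.0854 -0.0114 -0.0167 -0.0013 -6.9; 0.0854 -0.0093 -0.018 -0.0013 -7; 0.0854 -0.0071 -0.0189 -0.0012 -6.9; 0.0854 -0.0048 -0.0197 -0.0013 -6.9; 0.0854 -0.0023 -0.0201 -0.0013 -7
0.0854 0.0001 -0.0202 -0.0013 -6.9; 0.0854 0.0026 -0.0201 -0.0013 -6.9; 0.0854 0.0049 -0.0196 -0.0012 -7; 0.0854 0.0073 -0.0189 -0.0013 -6.9; 0.0854 0.0095 -0.0178 -0.0013 -6.9
0.0854 0.0116 -0.0166 -0.0013 -7; 0.0854 0.0135 -0.015 -0.0013 -6.9; 0.0854 0.0153 -0.0133 -0.0012 -6.9; 0.0854 0.0167 -0.0114 -0.0013 -7; 0.0854 0.018 -0.0093 -0.0013 -6.9
0.0854 0.019 -0.007 -0.0013 -6.9; 0.0854 0.0196 -0.0047 -0.0013 -7; 0.0854 0.0202 -0.0023 -0.0013 -6.9; 0.0854 0.0202 0.0001 -0.0012 -6.9; 0.0854 0.02 0.0026 -0.0013 -7
0.0854 0.0196 0.005 -0.0013 -6.9; 0.0854 0.0189 0.0074 -0.0013 -6.9; 0.0854 0.0178 0.0095 -0.0013 -7; 0.0854 0.0166 0.0117 -0.0012 -6.9
```

>>> play_rows(moves="0.0854 -0.011 -0.017 -0.001 -7; 0.0854 -0.009 -0.018 -0.001 -7; 0.0854 -0.007 -0.019 -0.001 -7; 0.0854 -0.005 -0.020 -0.001 -7; 0.0854 -0.002 -0.020 -0.001 -7")

```text
time: 1.97
ee_pos: [0.2296, -0.4163, 0.2443]
ee_rot: [-2.987, 0.972, -0.0]
contact_force: [0.5, -0.3, 0.4]
width: 0.0855
```

>>> play_rows(moves="0.0854 0 -0.020 -0.001 -7; 0.0854 0.003 -0.020 -0.001 -7; 0.0854 0.005 -0.020 -0.001 -7; 0.0854 0.007 -0.019 -0.001 -7; 0.0854 0.010 -0.018 -0.001 -7")

```text
time: 2.38
ee_pos: [0.2905, -0.3348, 0.2494]
ee_rot: [3.141, -0.029, 0.0]
contact_force: [0.3, -0.3, -0.1]
width: 0.0853
```

>>> play_rows(moves="0.0854 0.012 -0.017 -0.002 -7; 0.0854 0.014 -0.015 -0.002 -7; 0.0854 0.015 -0.013 -0.002 -7; 0.0854 0.017 -0.011 -0.002 -7; 0.0854 0.018 -0.009 -0.002 -7")

```text
time: 2.8
ee_pos: [0.3516, -0.2537, 0.2595]
ee_rot: [3.005, 0.917, 0.0]
contact_force: [0.5, -1.2, -0.8]
width: 0.0855
```

>>> play_rows(moves="0.0854 0.019 -0.007 -0.002 -7; 0.0854 0.020 -0.005 -0.002 -7; 0.0854 0.020 -0.002 -0.002 -7; 0.0854 0.020 0 -0.002 -7; 0.0854 0.020 0.003 -0.002 -7")

```text
time: 3.22
ee_pos: [0.4112, -0.1719, 0.2695]
ee_rot: [2.59, 1.778, 0.0]
contact_force: [0.7, -1.5, 0.7]
width: 0.0851
```

>>> play_rows(moves="0.0854 0.020 0.005 -0.001 -7; 0.0854 0.019 0.007 -0.001 -7; 0.0854 0.018 0.010 -0.001 -7; 0.0854 0.017 0.012 -0.001 -5; 0.0854 0 0 0 0")

```text
time: 3.63
ee_pos: [0.4599, -0.1038, 0.2733]
ee_rot: [2.121, 2.317, 0.001]
contact_force: [0.0, -0.5, 0.0]
width: 0.0855
```

Run:
```python
from h import *
c=cam("wrist","w1"); s=env.sense(); print(s["ee_pos"],yaw_now(s)[0],s["q"].round(2),s["time"])
for r in env.cut_out("pin_a_center","wrist"): print(r["score"],r["bbox"])
p=[.5367,-.0156,.0716]
for l in [(.045,-.118,.118),(-.045,-.118,.118),(-.045,.118,.118)]:
    P=R.from_euler('z',p[2]).apply(l)+[p[0],p[1],0]; print(P.round(4),proj(c,P))
```

```text
[ 0.45918028 -0.10478703  0.2732159 ] 94.77782284978541 [-0.4   0.16 -0.09  1.32  0.   -0.48] 3.6833
0.77 [539.6, 238.6, 595.1, 282.7]
[ 0.59   -0.1301  0.118 ] [[276.88647355 367.9089415 ]]
[ 0.5003 -0.1365  0.118 ] [[274.90305208 265.29671483]]
[0.4834 0.0989 0.118 ] [[586.95116859 270.01126589]]
```

View pics/w1.png

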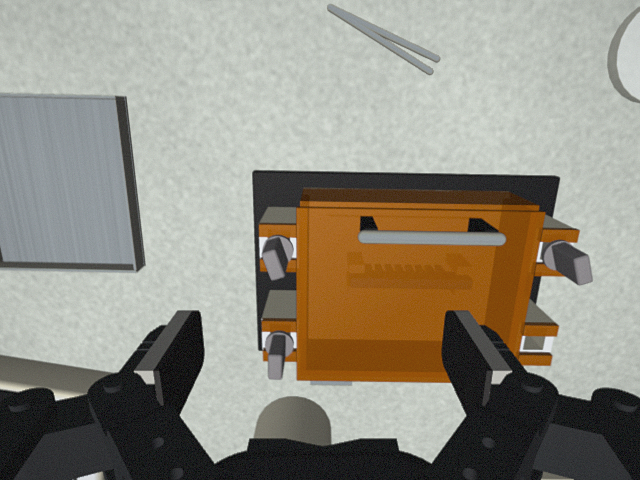

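Run:
```python
import cv2,numpy as np
i=cv2.imread("pics/w1.png")
a=cv2.resize(i[190:390,235:325],None,fx=3,fy=3,interpolation=cv2.INTER_CUBIC); b=cv2.resize(i[190:390,520:620],None,fx=3,fy=3,interpolation=cv2.INTER_CUBIC)
cv2.imwrite("pics/z1.png",np.hstack([a,b]))
```

```text
(no output)
```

View pics/z1.png

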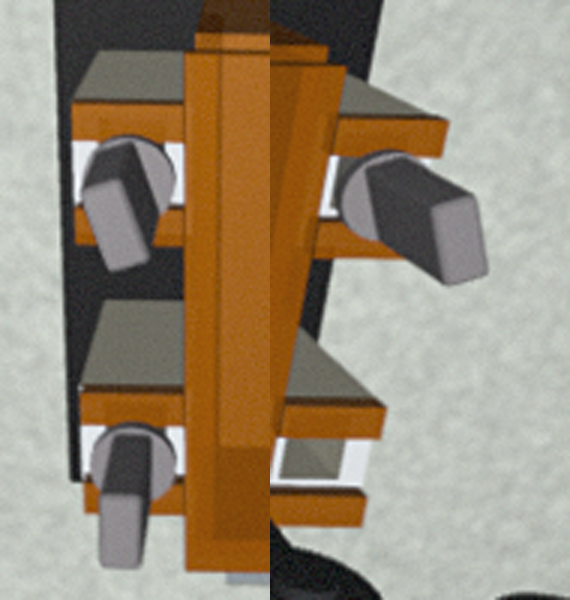

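Run:
```python
from h import *
c=cam("wrist")
Q={"P1":((235,190),[(101,497),(138,493),(139,565),(101,569)]),"P2":((235,190),[(83,192),(118,180),(150,257),(113,271)]),"P3":((520-90,190),[(432,204),(471,195),(488,272),(447,285)])}
for k,(o,q) in Q.items():
    uv=(np.array(q)+.5)/3-.5+o
    W=px2w(c,uv,.118)[:,:2]; r=cv2.minAreaRect(W.astype(np.float32)*1000)
    e1=W[1]-W[0];e2=W[2]-W[1];e3=W[2]-W[3];e4=W[3]-W[0]
    a=lambda e:(round(np.degrees(np.arctan2(e[1],e[0])),1),round(np.linalg.norm(e)*1000,1))
    print(k,W.mean(0).round(4),"short",a(e1),a(e3),"long",a(e2),a(e4))
```

```text
P1 [ 0.5874 -0.1347] short (np.float64(101.7), np.float64(10.1)) (np.float64(101.6), np.float64(10.6)) long (np.float64(3.6), np.float64(22.8)) (np.float64(2.4), np.float64(22.8))
P2 [ 0.4983 -0.1397] short (np.float64(114.3), np.float64(9.4)) (np.float64(116.6), np.float64(10.2)) long (np.float64(24.3), np.float64(21.9)) (np.float64(22.1), np.float64(22.3))
P3 [0.4832 0.0935] short (np.float64(109.0), np.float64(9.6)) (np.float64(114.8), np.float64(10.4)) long (np.float64(26.4), np.float64(22.4)) (np.float64(24.2), np.float64(23.3))
```

Run:
```python
from h import *
plan((0.499,-0.138,0.15),113.5,step=.04,dec=3,w=.05)
```

```text
from [ 0.4584 -0.1059  0.2732] yaw 94.6 q [-0.4   0.16 -0.09  1.32 -0.   -0.48]
0.05 -0.009 0.009 0.031 -4.7; 0.05 -0.009 0.009 0.031 -4.8; 0.05 -0.011 0.008 0.03 -4.7; 0.05 -0.011 0.007 0.031 -4.7
```

>>> play_rows(moves="0.05 -0.009 0.009 0.031 -4.7; 0.05 -0.009 0.009 0.031 -4.8; 0.05 -0.011 0.008 0.03 -4.7; 0.05 -0.011 0.007 0.031 -4.7; 0.05 0 0 0 0")

```text
time: 4.2
ee_pos: [0.4978, -0.1394, 0.1454]
ee_rot: [-1.717, -2.624, 0.002]
contact_force: [-1.1, 0.5, -1.0]
width: 0.0499
```

Run:
```python
from h import *
for i in range(3):
    c=cam("wrist","w2"); s=env.sense(); print(s["ee_pos"],yaw_now(s)[0],s["contact_force"],s["moment"])
for P in [(.499,-.138,.118),(.5006,-.1365,.118)]: print(proj(c,P))
```

```text
[ 0.49774821 -0.13894629  0.14822773] 113.32652315308033 [ 0.35359498 -0.08716428  1.57929223] [-0.0258582   0.00663916 -0.02121873]
[ 0.49826185 -0.13881701  0.15016853] 113.2714057134502 [-0.14159497 -0.99797612  0.29400999] [-0.05081708 -0.03669048 -0.00305362]
[ 0.49881347 -0.13879436  0.15133124] 113.29475217899832 [ 0.03856755 -0.9447758   0.02078149] [0.03179417 0.02192906 0.01424175]
[[324.62591185 290.81342158]]
[[326.30259018 295.07452281]]
```

View pics/w2.png

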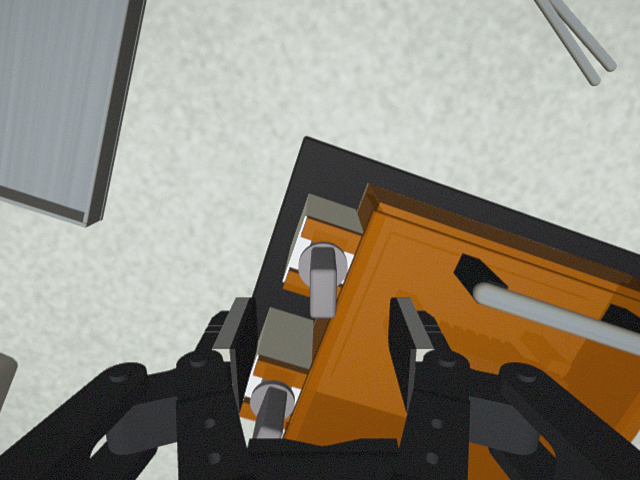

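>>> play_rows(moves="0.05 0 0.001 0.028 0; 0.05 0 0.001 0.027 0; 0.05 0 0 0 0")

```text
time: 4.6
ee_pos: [0.4996, -0.137, 0.0937]
ee_rot: [-1.724, -2.623, 0.001]
contact_force: [-0.8, 0.6, -1.8]
width: 0.0501
```

Run:
```python
from h import *
c=cam("wrist","w3"); s=env.sense(); print(s["ee_pos"],yaw_now(s)[0],s["contact_force"],s["moment"])
```

```text
[ 0.50011541 -0.13723986  0.09569548] 113.41266761938297 [-0.02977536 -0.22701579  0.95036503] [-0.00719803 -0.03093571  0.00512769]
```

View pics/w3.png

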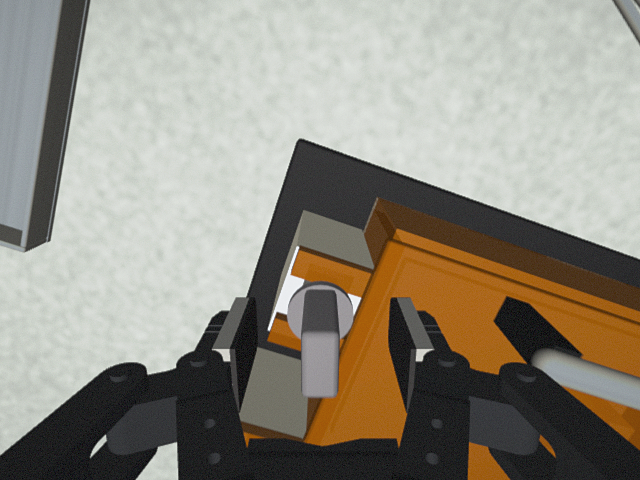

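>>> play_rows(moves="0.03 0 0 0 0; 0.02 0 0 0 0; 0 0 0 0 0; 0 0 0 0 0; 0 0 0 0 0")

```text
time: 5.07
ee_pos: [0.5016, -0.1377, 0.0968]
ee_rot: [1.721, 2.626, 0.001]
contact_force: [-1.7, 1.8, 8.7]
width: 0.0109
```

>>> play_rows(moves="0 0 0 -0.0004 7; 0 0 0 -0.0004 7; 0 0 0 -0.0004 7; 0 0 0 -0.0004 7; 0 0 0 -0.0004 7")

```text
time: 5.48
ee_pos: [0.5015, -0.1385, 0.0978]
ee_rot: [2.438, 1.979, -0.001]
contact_force: [3.5, -5.6, -12.2]
width: 0.0109
```

Run:
```python
from h import *
s=env.sense(); print(s["ee_pos"],yaw_now(s)[0],s["contact_force"],s["moment"],s["q"])
```

```text
[ 0.50147343 -0.13845246  0.09781252] 78.13874318659218 [  3.48945238  -5.58206601 -12.22881498] [-1.32681892 -0.7170488   0.23025939] [-0.4253483   0.3402019  -0.34017088  0.88895764 -0.0014005  -0.21833229]
```

>>> play_rows(moves="0 0 0 0 7; 0 0 0 0 7; 0 0 0 0 7")

```text
time: 5.73
ee_pos: [0.5014, -0.1385, 0.0981]
ee_rot: [2.757, 1.501, -0.001]
contact_force: [-0.5, -6.3, -2.6]
width: 0.0109
```

>>> play_rows(moves="0 0 0 0 -7; 0 0 0 -0.0004 -7; 0 0 0 -0.0004 -7; 0 0 0 -0.0004 -7; 0 0 0 -0.0004 -7")

```text
time: 6.15
ee_pos: [0.5013, -0.1368, 0.0991]
ee_rot: [-2.165, -2.275, -0.003]
contact_force: [5.6, 5.6, -12.4]
width: 0.0109
```

>>> play_rows(moves="0 0 0 -0.0004 -7; 0 0 0 -0.0004 -7; 0 0 0 -0.0004 -7; 0 0 0 -0.0004 -7; 0 0 0 0 -7")

```text
time: 6.57
ee_pos: [0.5013, -0.1368, 0.1008]
ee_rot: [-1.381, -2.822, -0.004]
contact_force: [3.1, 5.2, -6.7]
width: 0.0111
```

>>> play_rows(moves="0 0 0 0 7; 0 0 0 -0.0002 7; 0 0 0 -0.0005 7; 0 0 0 -0.0005 7; 0 0 0 -0.0005 7")

```text
time: 6.98
ee_pos: [0.5014, -0.1381, 0.1024]
ee_rot: [2.179, 2.262, -0.0]
contact_force: [4.1, -3.2, -15.0]
width: 0.011
```

>>> play_rows(moves="0 0 0 -0.0006 7; 0 0 0 -0.0006 7; 0 0 0 -0.0006 7; 0 0 0 -0.0006 7; 0 0 0 -0.0006 7")

```text
time: 7.4
ee_pos: [0.5011, -0.1378, 0.1051]
ee_rot: [2.759, 1.503, -0.0]
contact_force: [4.1, -2.6, -16.3]
width: 0.0111
```

Run:
```python
from h import *
c=cam("side","s3"); s=env.sense(); print(s["contact_force"])
a=cv2.imread("pics/side0.png")[175:325,280:410]; b=c["pixels"][175:325,280:410,::-1]
cv2.imwrite("pics/cmp3.png",np.hstack([cv2.resize(x,None,fx=3,fy=3) for x in (a,b)]))
```

```text
[  3.3348891   -3.59753344 -14.91832577]
```

View pics/cmp3.png

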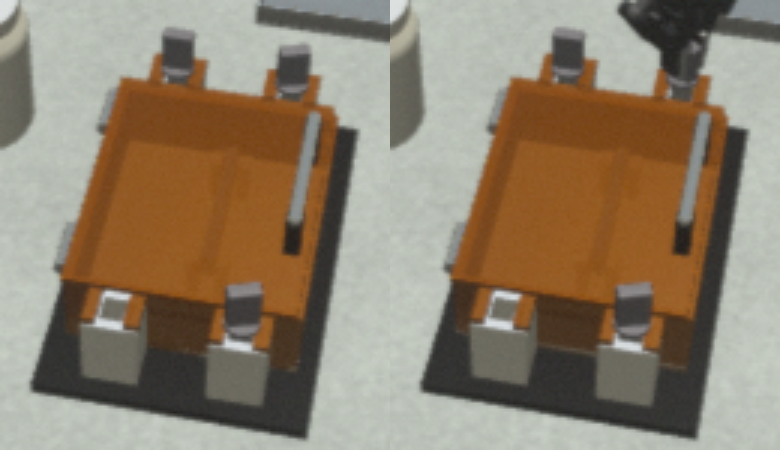

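```bash
cat >> h.py <<'E'
def lift():
    """side-image vertical shift of tank vs pics/side0 (px); + = up; ~0.35px/mm"""
    c=env.camera("side")["pixels"]; a=cv2.cvtColor(cv2.imread("pics/side0.png"),6).astype(np.float32); b=cv2.cvtColor(np.ascontiguousarray(c[:,:,::-1]),6).astype(np.float32)
    out=[]
    for (x,y,w,h) in [(300,180,60,60),(304,250,40,56),(300,210,80,70)]:
        (dx,dy),r=cv2.phaseCorrelate(a[y:y+h,x:x+w],b[y:y+h,x:x+w],cv2.createHanningWindow((w,h),cv2.CV_32F)); out.append((round(dx,2),round(-dy,2)))
    s=env.sense(); print("lift",out,"F",s["contact_force"].round(1),"ee",s["ee_pos"].round(4),"yaw",round(yaw_now(s)[0],1),"q6",s["q"][5].round(2),"t",s["time"])
E
python3 -c "
from h import *
lift()"
```

```text
lift [(-0.02, 0.02), (0.01, -0.01), (-0.01, 0.09)] F [  2.   -2.5 -14.9] ee [ 0.5011 -0.1379  0.1053] yaw 57.3 q6 0.14 t 7.5
```

>>> play_rows(moves="0 0 0 0 -7; 0 0 0 0 -7; 0 0 0 -0.0003 -7; 0 0 0 -0.0005 -7; 0 0 0 -0.0005 -7")

```text
time: 7.92
ee_pos: [0.5013, -0.137, 0.1066]
ee_rot: [-2.159, -2.281, -0.003]
contact_force: [5.1, 2.5, -14.4]
width: 0.011
```

>>> play_rows(moves="0 0 0 -0.0006 -7; 0 0 0 -0.0006 -7; 0 0 0 -0.0006 -7; 0 0 0 -0.0005 -7; 0 0 0 0 -7")

```text
time: 8.33
ee_pos: [0.5014, -0.1373, 0.109]
ee_rot: [1.373, 2.825, 0.002]
contact_force: [3.9, 0.3, -7.7]
width: 0.011
```

```bash
python3 -c "
from h import *
lift()"
```

```text
lift [(-0.03, -0.04), (-0.03, -0.15), (0.02, -0.02)] F [ 3.   2.2 -8.9] ee [ 0.5013 -0.1373  0.1091] yaw 128.7 q6 -1.1 t 8.3833
```

>>> play_rows(moves="0 0 0 0 7; 0 0 0 0 7; 0 0 0 -0.0004 7; 0 0 0 -0.0006 7; 0 0 0 -0.0006 7")

```text
time: 8.8
ee_pos: [0.5013, -0.1378, 0.1105]
ee_rot: [2.178, 2.263, 0.0]
contact_force: [5.1, -2.0, -15.9]
width: 0.011
```

>>> play_rows(moves="0 0 0 -0.0006 7; 0 0 0 -0.0006 7; 0 0 0 -0.0006 7; 0 0 0 -0.0006 7; 0 0 0 -0.0006 7")

```text
time: 9.22
ee_pos: [0.501, -0.1374, 0.1132]
ee_rot: [-2.757, -1.504, -0.0]
contact_force: [4.7, 1.3, -16.8]
width: 0.0111
```

>>> play_rows(moves="0 0 0 -0.0006 7; 0 0 0 -0.0006 7; 0 0 0 -0.0006 7; 0 0 0 -0.0006 7; 0 0 0 0 7")

```text
time: 9.63
ee_pos: [0.5008, -0.1371, 0.1157]
ee_rot: [-3.081, -0.605, 0.0]
contact_force: [1.5, 1.7, -8.4]
width: 0.0108
```

```bash
python3 -c "
from h import *
lift()"
```

```text
lift [(-0.01, 0.01), (-0.05, -0.08), (-0.04, -0.01)] F [ 1.9  1.9 -8. ] ee [ 0.5008 -0.1372  0.1159] yaw 21.7 q6 0.77 t 9.6833
```

>>> play_rows(moves="0 0 0 0 -7; 0 0 0 0 -7; 0 0 0 -0.0004 -7; 0 0 0 -0.0005 -7; 0 0 0 -0.0005 -7")

```text
time: 10.1
ee_pos: [0.5011, -0.1377, 0.1172]
ee_rot: [2.747, 1.525, 0.0]
contact_force: [4.3, -2.1, -16.7]
width: 0.0112
```

>>> play_rows(moves="0 0 0 -0.0005 -7; 0 0 0 -0.0006 -7; 0 0 0 -0.0006 -7; 0 0 0 -0.0006 -7; 0 0 0 -0.0006 -7")

```text
time: 10.52
ee_pos: [0.5012, -0.1377, 0.1201]
ee_rot: [2.161, 2.28, 0.0]
contact_force: [4.5, -1.9, -14.8]
width: 0.0114
```

>>> play_rows(moves="0 0 0 -0.0006 -7; 0 0 0 -0.0006 -7; 0 0 0 -0.0006 -7; 0 0 0 -0.0006 -7; 0 0 0 0 -7")

```text
time: 10.93
ee_pos: [0.5014, -0.1382, 0.1235]
ee_rot: [1.375, 2.823, -0.001]
contact_force: [-1.5, -1.7, 2.7]
width: 0.0109
```

```bash
python3 -c "
from h import *
lift()"
```

```text
lift [(-0.07, 0.02), (-0.07, -0.12), (-0.0, -0.03)] F [-0.3 -1.5  3.3] ee [ 0.5014 -0.1381  0.1235] yaw 128.6 q6 -1.1 t 10.9833
```

>>> play_rows(moves="0 0 0 0 7; 0 0 0 -0.0005 7; 0 0 0 -0.001 7; 0 0 0 -0.001 7; 0 0 0 -0.001 7")

```text
time: 11.4
ee_pos: [0.5011, -0.1377, 0.1267]
ee_rot: [2.179, 2.262, 0.0]
contact_force: [0.0, -0.1, -0.4]
width: 0.0109
```

>>> play_rows(moves="0 0 0 -0.001 7; 0 0 0 -0.001 7; 0 0 0 -0.001 7; 0 0 0 -0.001 7; 0 0 0 -0.001 0")

```text
time: 11.82
ee_pos: [0.5011, -0.1377, 0.1316]
ee_rot: [2.661, 1.668, 0.0]
contact_force: [0.1, 0.2, -0.8]
width: 0.0112
```

```bash
python3 -c "
from h import *
lift();cam('side','s4')"
```

```text
lift [(-0.0, -0.01), (0.0, -0.07), (0.07, 0.01)] F [0.8 0.4 0. ] ee [ 0.5012 -0.1377  0.1317] yaw 64.6 q6 0.02 t 11.8667
```

View pics/s4.png

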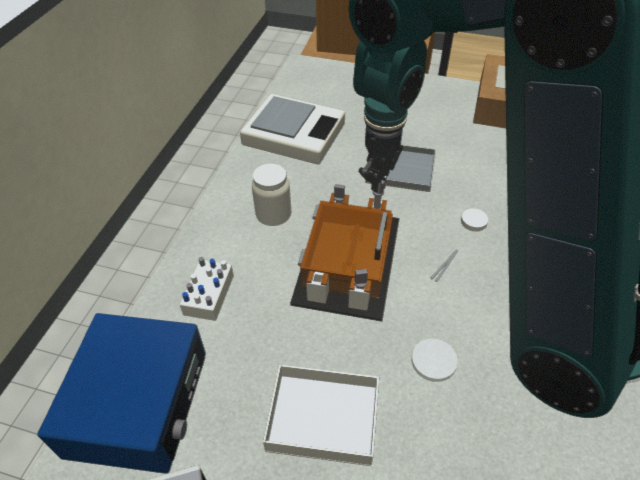

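>>> play_rows(moves="0 0 0 -0.005 0; 0 0 0 -0.015 0; 0 0 0 -0.03 0; 0 0 0 -0.03 0")

```text
time: 12.25
ee_pos: [0.5003, -0.1373, 0.2119]
ee_rot: [-2.653, -1.68, 0.002]
contact_force: [0.7, -0.7, 0.0]
width: 0.0109
```

```bash
python3 -c "
from h import *
lift();plan((.443,.357,.212),w=0,dec=3,step=.039)"
```

```text
lift [(-0.03, 0.04), (0.0, 0.05), (0.04, 0.09)] F [-0.5 -0.5  5.4] ee [ 0.5023 -0.1382  0.2177] yaw 64.7 q6 0.02 t 12.3
from [ 0.5023 -0.1382  0.2177] yaw 64.7 q [-0.42  0.26 -0.11  1.19 -0.    0.02]
0 0.032 -0.02 0 0; 0 0.033 -0.021 0.001 0; 0 0.032 -0.02 0 0; 0 0.033 -0.021 0 0; 0 0.032 -0.02 0.001 0
0 0.033 -0.02 0 0; 0 0.032 -0.021 0 0; 0 0.033 -0.02 0.001 0; 0 0.032 -0.021 0 0; 0 0.033 -0.02 0 0
0 0.032 -0.021 0.001 0; 0 0.033 -0.02 0 0; 0 0.032 -0.02 0 0
```

>>> play_rows(moves="0 0.032 -0.02 0 0; 0 0.033 -0.021 0 0; 0 0.032 -0.02 0 0; 0 0.033 -0.021 0 0; 0 0.032 -0.02 0 0")

```text
time: 12.72
ee_pos: [0.4781, 0.0542, 0.2114]
ee_rot: [2.654, 1.68, 0.001]
contact_force: [0.8, 0.1, -0.6]
width: 0.0107
```

>>> play_rows(moves="0 0.033 -0.02 0 0; 0 0.032 -0.021 0 0; 0 0.033 -0.02 0 0; 0 0.032 -0.021 0 0; 0 0.033 -0.02 0 0")

```text
time: 13.13
ee_pos: [0.456, 0.2454, 0.2114]
ee_rot: [2.654, 1.681, 0.001]
contact_force: [1.2, -0.0, -1.9]
width: 0.011
```

>>> play_rows(moves="0 0.032 -0.021 0 0; 0 0.033 -0.02 0 0; 0 0.032 -0.02 0.02 0; 0 0 0 0.03 0; 0 0 0 0 0")

```text
time: 13.55
ee_pos: [0.4412, 0.357, 0.1573]
ee_rot: [-2.652, -1.684, 0.009]
contact_force: [-0.8, -0.5, -1.6]
width: 0.0111
```

```bash
python3 -c "
from h import *
c=cam('side','s5');w=cam('wrist','w5')
cv2.imwrite('pics/m5.png',np.hstack([c['pixels'][200:480,200:520,::-1],cv2.resize(w['pixels'],(373,280))[:,:,::-1]]))
plan((.443,.357,.08),w=0,dec=3,step=.039)
r=env.cut_out('basin','side')
print([ (q['score'],q['bbox']) for q in r])"
```

```text
from [0.443  0.3559 0.1616] yaw 64.6 q [ 0.53  0.37 -0.1   1.1  -0.    0.98]
0 0 0 0.027 0; 0 0.001 0 0.027 0; 0 0 0 0.028 0
[(0.79, [261.6, 363.2, 381.2, 465.7])]
```

View pics/m5.png

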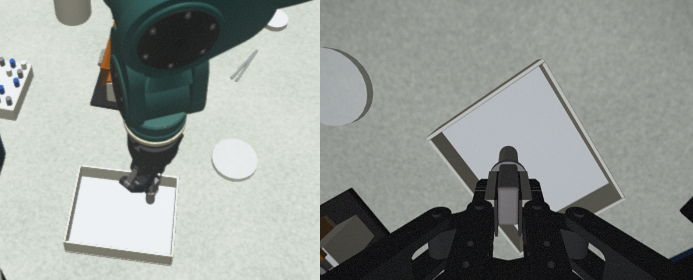

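>>> play_rows(moves="0 0 0 0.028 0; 0 0 0 0.027 0; 0 0 0 0.025 0; 0 0 0 0 0")

```text
time: 14.03
ee_pos: [0.4429, 0.3547, 0.0796]
ee_rot: [-2.658, -1.675, 0.005]
contact_force: [-0.2, -0.7, -0.6]
width: 0.0111
```

```bash
python3 -c "
from h import *
c=cam('side','s6');w=cam('wrist','w6')
cv2.imwrite('pics/m6.png',np.hstack([c['pixels'][200:480,200:520,::-1],cv2.resize(w['pixels'],(373,280))[:,:,::-1]]));s=env.sense();print(s['ee_pos'],s['contact_force'])"
```

```text
[0.44429597 0.35591341 0.08311456] [-0.46633009  0.15894173 -0.14443243]
```

View pics/m6.png

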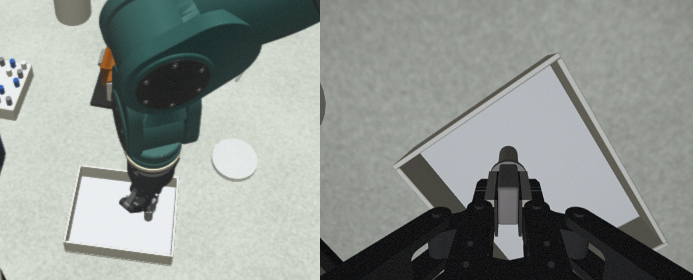

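>>> play_rows(moves="0 0 0 0.006 0; 0.04 0 0 0 0; 0.05 0 0 0 0; 0.05 0 0 -0.02 0; 0.05 0 0 -0.04 0")

```text
time: 14.55
ee_pos: [0.4419, 0.3554, 0.1336]
ee_rot: [-2.657, -1.677, 0.009]
contact_force: [1.3, -0.2, -1.3]
width: 0.0498
```

>>> play_rows(moves="0.05 0 0 -0.04 0; 0.05 0 0 -0.035 0; 0.05 0 0 0 0")

```text
time: 14.8
ee_pos: [0.4455, 0.3577, 0.218]
ee_rot: [2.656, 1.677, 0.016]
contact_force: [-0.0, 1.2, -0.8]
width: 0.0501
```

```bash
python3 -c "
from h import *
c=cam('side','s7');w=cam('wrist','w7')
cv2.imwrite('pics/m7.png',np.hstack([c['pixels'][200:480,200:520,::-1],cv2.resize(w['pixels'],(373,280))[:,:,::-1]]))
plan((.4835,.097,.152),114.5,w=.05,dec=3,step=.039)"
```

```text
from [0.4442 0.3568 0.2124] yaw 64.5 q [ 0.53  0.35  0.    1.22 -0.    0.98]
0.05 -0.027 0.018 0.008 -6.2; 0.05 -0.029 0.016 0.007 -6.3; 0.05 -0.031 0.012 0.008 -6.2; 0.05 -0.032 0.008 0.007 -6.3; 0.05 -0.032 0.006 0.008 -6.2
0.05 -0.033 0.001 0.007 -6.3; 0.05 -0.033 -0.002 0.008 -6.2; 0.05 -0.032 -0.005 0.007 -6.3
```

View pics/m7.png

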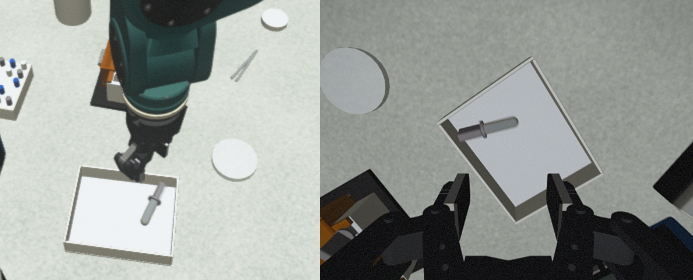

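>>> play_rows(moves="0.05 -0.027 0.018 0.008 -6.2; 0.05 -0.029 0.016 0.007 -6.3; 0.05 -0.031 0.012 0.008 -6.2; 0.05 -0.032 0.008 0.007 -6.3; 0.05 -0.032 0.006 0.008 -6.2")

```text
time: 15.32
ee_pos: [0.4674, 0.1924, 0.1714]
ee_rot: [-2.101, -2.335, 0.002]
contact_force: [1.0, 0.2, -0.5]
width: 0.0499
```

>>> play_rows(moves="0.05 -0.033 0.001 0.007 -6.3; 0.05 -0.033 -0.002 0.008 -6.2; 0.05 -0.032 -0.005 0.007 -6.3; 0.05 0 0 0 0; 0.05 0 0 0 0")

```text
time: 15.73
ee_pos: [0.4821, 0.0952, 0.1494]
ee_rot: [-1.702, -2.638, 0.002]
contact_force: [0.5, -0.3, -0.1]
width: 0.0501
```

```bash
python3 -c "
from h import *
c=cam('wrist','w8');s=env.sense();print(s['ee_pos'],yaw_now(s)[0],s['q'][5])
for P in [(.4834,.0965,.118)]: print(proj(c,P))"
```

```text
[0.48222598 0.09624565 0.1498384 ] 114.34252350782921 -0.39385150373289074
[[325.02167395 292.98401424]]
```

View pics/w8.png

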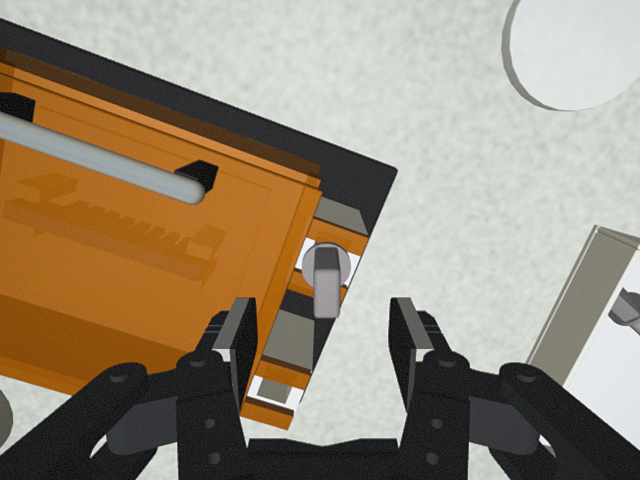

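>>> play_rows(moves="0.05 0.001 0.001 0.028 0; 0.05 0.001 0.001 0.026 0; 0.04 0 0 0 0; 0.03 0 0 0 0; 0.02 0 0 0 0")

```text
time: 16.2
ee_pos: [0.484, 0.0999, 0.0975]
ee_rot: [1.699, 2.642, 0.001]
contact_force: [0.7, -0.2, -0.5]
width: 0.0204
```

>>> play_rows(moves="0 0 0 0 0; 0 0 0 0 0; 0 0 0 0 0; 0 0 0 0 0")

```text
time: 16.53
ee_pos: [0.4847, 0.0992, 0.0977]
ee_rot: [1.698, 2.64, 0.002]
contact_force: [0.2, -1.2, 8.6]
width: 0.0109
```

```bash
python3 -c "
from h import *
lift();c=cam('wrist','w9')"
```

```text
lift [(-0.45, 0.12), (-0.15, -0.1), (-0.41, 0.28)] F [ 0.5 -1.   8.4] ee [0.4847 0.0992 0.0977] yaw 114.5 q6 -0.39 t 16.5833
```

View pics/w9.png

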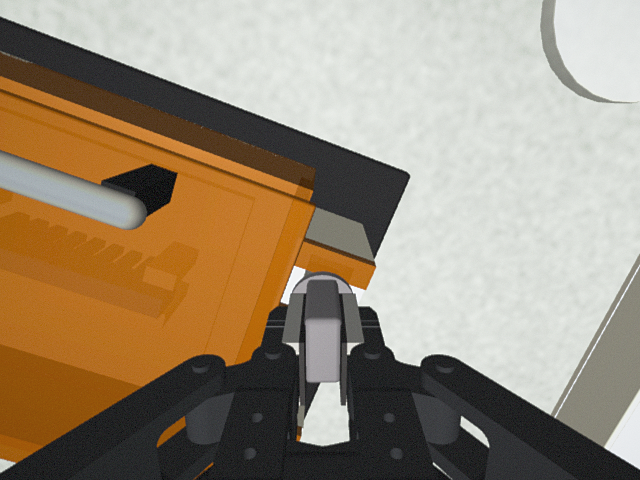

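>>> play_rows(moves="0 0 0 0 7; 0 0 0 -0.0004 7; 0 0 0 -0.0005 7; 0 0 0 -0.0005 7; 0 0 0 -0.0005 7")

```text
time: 17.05
ee_pos: [0.4848, 0.0984, 0.0987]
ee_rot: [2.42, 1.999, 0.0]
contact_force: [8.2, -6.7, -13.0]
width: 0.0112
```

>>> play_rows(moves="0 0 0 -0.0005 7; 0 0 0 -0.0005 7; 0 0 0 -0.0005 7; 0 0 0 -0.0005 7; 0 0 0 0 7")

```text
time: 17.47
ee_pos: [0.4845, 0.0985, 0.1007]
ee_rot: [2.909, 1.179, 0.001]
contact_force: [4.4, -6.4, -6.3]
width: 0.011
```

>>> play_rows(moves="0 0 0 0 -7; 0 0 0 0 -7; 0 0 0 -0.0004 -7; 0 0 0 -0.0005 -7; 0 0 0 -0.0005 -7")

```text
time: 17.88
ee_pos: [0.4845, 0.0994, 0.1019]
ee_rot: [2.409, 2.016, 0.002]
contact_force: [7.8, 0.0, -14.3]
width: 0.0106
```

>>> play_rows(moves="0 0 0 -0.0005 -7; 0 0 0 -0.0005 -7; 0 0 0 -0.0005 -7; 0 0 0 -0.0005 -7; 0 0 0 -0.0005 -7")

```text
time: 18.3
ee_pos: [0.4842, 0.0997, 0.1043]
ee_rot: [-1.692, -2.647, -0.002]
contact_force: [6.1, 3.2, -14.0]
width: 0.0108
```

>>> play_rows(moves="0 0 0 -0.0005 -7; 0 0 0 -0.0005 -7; 0 0 0 -0.0005 -7; 0 0 0 -0.0005 -7; 0 0 0 0 -7")

```text
time: 18.72
ee_pos: [0.4839, 0.0998, 0.1064]
ee_rot: [-0.817, -3.033, -0.002]
contact_force: [1.7, 2.1, -5.2]
width: 0.0114
```

```bash
python3 -c "
from h import *
lift()"
```

```text
lift [(-0.12, 0.28), (-0.07, -0.06), (-0.58, 0.05)] F [ 3.5  5.2 -6.1] ee [0.4839 0.0998 0.1065] yaw 150.4 q6 -1.02 t 18.7667
```

>>> play_rows(moves="0 0 0 0 7; 0 0 0 0 7; 0 0 0 -0.0004 7; 0 0 0 -0.0005 7; 0 0 0 -0.0005 7")

```text
time: 19.18
ee_pos: [0.4842, 0.0987, 0.1077]
ee_rot: [1.711, 2.633, -0.001]
contact_force: [5.2, -2.7, -14.1]
width: 0.0109
```

>>> play_rows(moves="0 0 0 -0.0005 7; 0 0 0 -0.0006 7; 0 0 0 -0.0006 7; 0 0 0 -0.0006 7; 0 0 0 -0.0005 7")

```text
time: 19.6
ee_pos: [0.4844, 0.0989, 0.1104]
ee_rot: [2.424, 1.997, 0.0]
contact_force: [6.5, -2.9, -15.3]
width: 0.0108
```

>>> play_rows(moves="0 0 0 -0.0006 7; 0 0 0 -0.0006 7; 0 0 0 -0.0006 7; 0 0 0 -0.0006 7; 0 0 0 0 7")

```text
time: 20.02
ee_pos: [0.4844, 0.0991, 0.113]
ee_rot: [2.913, 1.176, 0.002]
contact_force: [4.4, -0.4, -8.1]
width: 0.0111
```

>>> play_rows(moves="0 0 0 0 -7; 0 0 0 0 -7; 0 0 0 -0.0004 -7; 0 0 0 -0.0005 -7; 0 0 0 -0.0005 -7")

```text
time: 20.43
ee_pos: [0.4844, 0.0992, 0.1144]
ee_rot: [2.412, 2.012, 0.002]
contact_force: [6.3, -0.3, -12.8]
width: 0.0111
```

>>> play_rows(moves="0 0 0 -0.0005 -7; 0 0 0 -0.0006 -7; 0 0 0 -0.0006 -7; 0 0 0 -0.0006 -7; 0 0 0 -0.0005 -7")

```text
time: 20.85
ee_pos: [0.4841, 0.0992, 0.117]
ee_rot: [1.696, 2.644, 0.0]
contact_force: [5.8, -0.1, -13.7]
width: 0.0113
```

>>> play_rows(moves="0 0 0 -0.0006 -7; 0 0 0 -0.0006 -7; 0 0 0 -0.0006 -7; 0 0 0 -0.0006 -7; 0 0 0 0 -7")

```text
time: 21.27
ee_pos: [0.484, 0.099, 0.1195]
ee_rot: [0.823, 3.032, -0.001]
contact_force: [2.4, -2.7, -6.5]
width: 0.0111
```

```bash
python3 -c "
from h import *
lift()"
```

```text
lift [(-0.05, 0.16), (0.02, -0.1), (0.08, -0.08)] F [ 1.5 -2.5 -6.1] ee [0.484  0.0989 0.1196] yaw 150.2 q6 -1.01 t 21.3167
```

Risen 22 mm. Another stroke pair.

>>> play_rows(moves="0 0 0 0 7; 0 0 0 0 7; 0 0 0 -0.0004 7; 0 0 0 -0.0005 7; 0 0 0 -0.0005 7")

```text
time: 21.73
ee_pos: [0.484, 0.0996, 0.1207]
ee_rot: [-1.715, -2.632, -0.002]
contact_force: [6.4, 1.2, -14.4]
width: 0.0111
```

>>> play_rows(moves="0 0 0 -0.0005 7; 0 0 0 -0.0006 7; 0 0 0 -0.0006 7; 0 0 0 -0.0006 7; 0 0 0 -0.0006 7")

```text
time: 22.15
ee_pos: [0.4844, 0.0994, 0.1244]
ee_rot: [2.427, 1.994, 0.003]
contact_force: [1.6, 0.4, 1.5]
width: 0.0113
```

>>> play_rows(moves="0 0 0 -0.0006 7; 0 0 0 -0.0006 7; 0 0 0 -0.0006 7; 0 0 0 -0.0006 7; 0 0 0 0 7")

```text
time: 22.57
ee_pos: [0.4835, 0.0991, 0.1266]
ee_rot: [2.915, 1.172, -0.0]
contact_force: [-0.7, -2.2, 0.5]
width: 0.0108
```

>>> play_rows(moves="0 0 0 0 -7; 0 0 0 -0.0003 -7; 0 0 0 -0.0005 -7; 0 0 0 -0.0006 -7; 0 0 0 -0.0006 -7")

```text
time: 22.98
ee_pos: [0.4836, 0.0993, 0.1286]
ee_rot: [-2.415, -2.009, -0.0]
contact_force: [-0.5, -0.3, 0.3]
width: 0.0109
```

>>> play_rows(moves="0 0 0 -0.0006 -7; 0 0 0 -0.0006 -7; 0 0 0 -0.0006 -7; 0 0 0 -0.0006 -7; 0 0 0 0 -7")

```text
time: 23.4
ee_pos: [0.4836, 0.0993, 0.1311]
ee_rot: [1.699, 2.642, 0.001]
contact_force: [0.1, 1.0, -1.3]
width: 0.0109
```

```bash
python3 -c "
from h import *
lift()"
```

```text
lift [(0.16, 0.2), (0.01, -0.04), (0.0, 0.42)] F [0.3 0.1 0.1] ee [0.4836 0.0993 0.131 ] yaw 115.1 q6 -0.4 t 23.45
```

>>> play_rows(moves="0 0 0 -0.004 0; 0 0 0 -0.015 0; 0 0 0 -0.03 0; 0 0 0 -0.03 0; 0 0 0 0 0")

```text
time: 23.87
ee_pos: [0.4854, 0.0994, 0.2147]
ee_rot: [1.707, 2.631, 0.006]
contact_force: [-0.0, -0.1, 0.2]
width: 0.011
```

```bash
python3 -c "
from h import *
lift()
c=cam('side','s10')
for q in env.cut_out('basin','side'):
    ys,xs=np.nonzero(q['region']); r=cv2.minAreaRect(np.c_[xs,ys].astype(np.float32)); print(q['score'],q['bbox'],px2w(c,r[0],.02))
plan((.532,.37,.18),w=0,dec=3,step=.039)"
```

```text
lift [(-0.18, -0.01), (-0.04, 0.0), (0.43, 0.02)] F [ 0.2 -0.1 -0.3] ee [0.485  0.0993 0.2123] yaw 114.1 q6 -0.38 t 23.9167
0.67 [261.4, 363.8, 378.6, 467.9] [[0.48789746 0.36406086 0.02      ]]
from [0.4836 0.0993 0.2096] yaw 114.2 q [ 0.04  0.22 -0.19  1.16  0.   -0.39]
0 0.028 0.019 0.004 0; 0 0.029 0.02 0.003 0; 0 0.028 0.019 0.004 0; 0 0.029 0.02 0.004 0; 0 0.028 0.019 0.003 0
0 0.028 0.019 0.004 0; 0 0.029 0.02 0.004 0; 0 0.028 0.019 0.004 0
```

>>> play_rows(moves="0 0.028 0.019 0.004 0; 0 0.029 0.02 0.003 0; 0 0.028 0.019 0.004 0; 0 0.029 0.02 0.004 0; 0 0.028 0.019 0.003 0")

```text
time: 24.43
ee_pos: [0.5124, 0.2702, 0.19]
ee_rot: [-1.703, -2.638, 0.003]
contact_force: [0.9, -1.0, -1.0]
width: 0.011
```

>>> play_rows(moves="0 0.028 0.019 0.004 0; 0 0.029 0.02 0.004 0; 0 0.028 0.019 0.004 0; 0 0 0 0.03 0; 0 0 0 0.025 0")

```text
time: 24.85
ee_pos: [0.5303, 0.3719, 0.1222]
ee_rot: [-1.701, -2.641, 0.0]
contact_force: [-0.2, -0.9, -2.0]
width: 0.0111
```

```bash
python3 -c "
from h import *
c=cam('side','s11');w=cam('wrist','w11')
cv2.imwrite('pics/m11.png',np.hstack([c['pixels'][200:480,200:520,::-1],cv2.resize(w['pixels'],(373,280))[:,:,::-1]]))
plan((.532,.37,.076),w=0,dec=3,step=.039)"
```

```text
from [0.528  0.3692 0.1197] yaw 114.4 q [ 0.48  0.53  0.04  1.1  -0.    0.06]
0 0 0.002 0.022 0; 0 -0.001 0.002 0.022 0
```

View pics/m11.png

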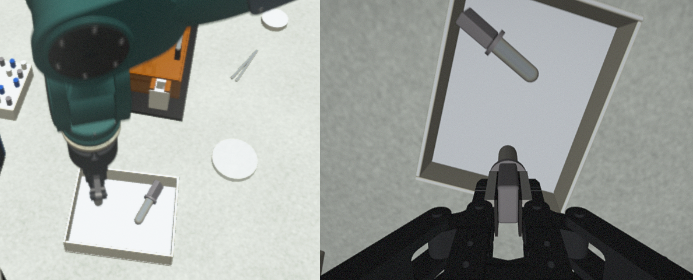

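>>> play_rows(moves="0 0 -0.004 0.021 0; 0 0 -0.004 0.021 0; 0 0 0 0 0; 0.04 0 0 0 0; 0.05 0 0 0 0")

```text
time: 25.37
ee_pos: [0.5241, 0.3669, 0.0843]
ee_rot: [1.701, 2.641, 0.002]
contact_force: [0.1, -1.0, -0.5]
width: 0.0345
```

>>> play_rows(moves="0.05 0 0 -0.02 0; 0.05 0 0 -0.04 0; 0.05 0 0 -0.04 0; 0.05 0 0 -0.035 0; 0.05 0 0 0 0")

```text
time: 25.78
ee_pos: [0.5255, 0.3679, 0.2266]
ee_rot: [1.697, 2.637, 0.016]
contact_force: [1.0, 1.3, 1.3]
width: 0.0502
```

```bash
python3 -c "
from h import *
c=cam('side','s12');w=cam('wrist','w12')
cv2.imwrite('pics/m12.png',np.hstack([c['pixels'][200:480,200:520,::-1],cv2.resize(w['pixels'],(373,280))[:,:,::-1]]))
plan((.589,-.132,.17),95,w=.05,dec=3,step=.039)"
```

```text
from [0.5243 0.3672 0.2205] yaw 114.5 q [0.48 0.47 0.22 1.32 0.   0.06]
0.05 -0.037 -0.011 0.004 1.5; 0.05 -0.037 -0.011 0.004 1.5; 0.05 -0.038 -0.009 0.003 1.5; 0.05 -0.038 -0.009 0.004 1.5; 0.05 -0.038 -0.007 0.004 1.5
0.05 -0.038 -0.007 0.004 1.5; 0.05 -0.038 -0.005 0.004 1.5; 0.05 -0.039 -0.005 0.004 1.5; 0.05 -0.038 -0.003 0.003 1.5; 0.05 -0.039 -0.002 0.004 1.5
0.05 -0.039 -0.002 0.004 1.5; 0.05 -0.038 0 0.004 1.5; 0.05 -0.039 0 0.004 1.5
```

View pics/m12.png

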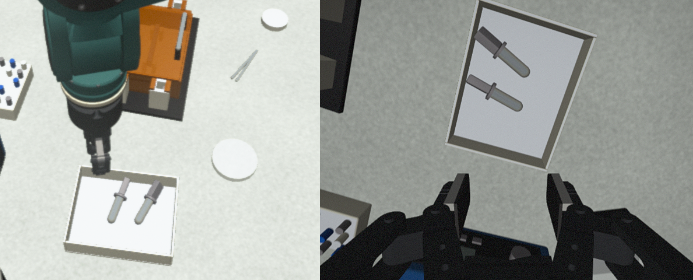

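>>> play_rows(moves="0.05 -0.037 -0.011 0.004 1.5; 0.05 -0.037 -0.011 0.004 1.5; 0.05 -0.038 -0.009 0.003 1.5; 0.05 -0.038 -0.009 0.004 1.5; 0.05 -0.038 -0.007 0.004 1.5")

```text
time: 26.3
ee_pos: [0.548, 0.1726, 0.1981]
ee_rot: [-1.87, -2.524, 0.001]
contact_force: [1.3, 0.0, -0.5]
width: 0.05
```

>>> play_rows(moves="0.05 -0.038 -0.007 0.004 1.5; 0.05 -0.038 -0.005 0.004 1.5; 0.05 -0.039 -0.005 0.004 1.5; 0.05 -0.038 -0.003 0.003 1.5; 0.05 -0.039 -0.002 0.004 1.5")

```text
time: 26.72
ee_pos: [0.5732, -0.0192, 0.1792]
ee_rot: [-2.031, -2.396, 0.0]
contact_force: [0.7, 0.2, 0.8]
width: 0.0501
```

>>> play_rows(moves="0.05 -0.039 -0.002 0.004 1.5; 0.05 -0.038 0 0.004 1.5; 0.05 -0.039 0 0.004 1.5; 0.05 0 0 0.02 0; 0.05 0 0 0 0")

```text
time: 27.13
ee_pos: [0.5864, -0.134, 0.1443]
ee_rot: [-2.123, -2.31, 0.003]
contact_force: [-0.9, 0.7, -0.5]
width: 0.0501
```

```bash
python3 -c "
from h import *
c=cam('wrist','w13');s=env.sense();print(s['ee_pos'],yaw_now(s)[0],s['q'][5])"
```

```text
[ 0.58646522 -0.13263882  0.1458519 ] 94.91548848664382 -0.4437810924017659
```

View pics/w13.png

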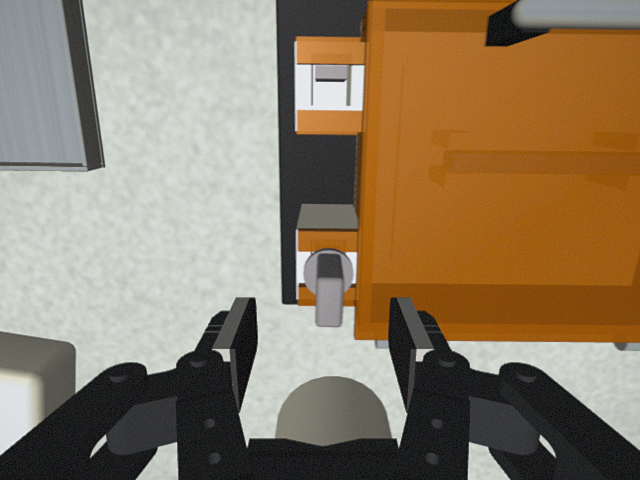

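>>> play_rows(moves="0.05 0.0015 0.001 0.025 0; 0.05 0.0015 0.001 0.024 0; 0.04 0 0 0 0; 0.03 0 0 0 0; 0.02 0 0 0 0")

```text
time: 27.6
ee_pos: [0.59, -0.1288, 0.1003]
ee_rot: [2.12, 2.317, 0.001]
contact_force: [0.6, -0.4, 0.9]
width: 0.0205
```

>>> play_rows(moves="0 0 0 0 0; 0 0 0 0 0; 0 0 0 0 0; 0 0 0 0 0")

```text
time: 27.93
ee_pos: [0.5904, -0.1298, 0.1004]
ee_rot: [2.12, 2.314, 0.001]
contact_force: [0.0, -2.2, 8.7]
width: 0.0111
```

```bash
python3 -c "
from h import *
lift();c=cam('wrist','w14')"
```

```text
lift [(-0.05, -0.29), (0.01, -0.0), (0.11, -0.01)] F [-0.6 -1.9  7.9] ee [ 0.5905 -0.1298  0.1004] yaw 95.0 q6 -0.44 t 27.9833
```

View pics/w14.png

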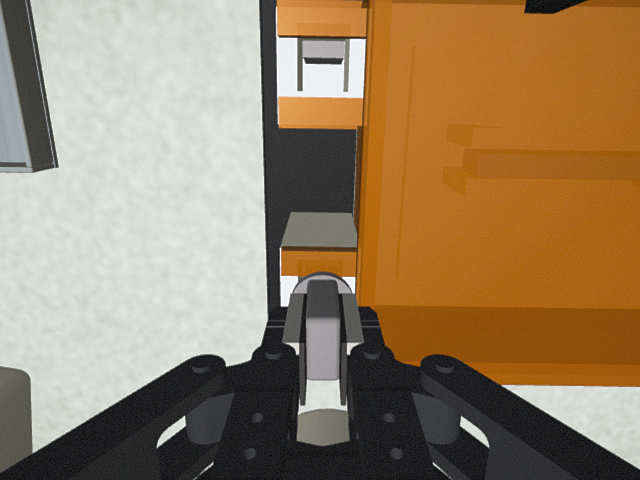

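>>> play_rows(moves="0 0 0 0 7; 0 0 0 -0.0004 7; 0 0 0 -0.0005 7; 0 0 0 -0.0005 7; 0 0 0 -0.0005 7")

```text
time: 28.45
ee_pos: [0.5904, -0.1302, 0.1011]
ee_rot: [2.723, 1.561, 0.001]
contact_force: [5.1, -7.0, -11.3]
width: 0.0106
```

>>> play_rows(moves="0 0 0 -0.0005 7; 0 0 0 -0.0005 7; 0 0 0 -0.0005 7; 0 0 0 -0.0005 7; 0 0 0 0 7")

```text
time: 28.87
ee_pos: [0.5904, -0.13, 0.1029]
ee_rot: [3.068, 0.67, 0.002]
contact_force: [4.2, -5.5, -8.4]
width: 0.0109
```

>>> play_rows(moves="0 0 0 0 -7; 0 0 0 0 -7; 0 0 0 -0.0004 -7; 0 0 0 -0.0005 -7; 0 0 0 -0.0005 -7")

```text
time: 29.28
ee_pos: [0.5901, -0.1293, 0.104]
ee_rot: [2.716, 1.579, 0.002]
contact_force: [5.0, -2.0, -14.9]
width: 0.0109
```

>>> play_rows(moves="0 0 0 -0.0005 -7; 0 0 0 -0.0005 -7; 0 0 0 -0.0005 -7; 0 0 0 -0.0005 -7; 0 0 0 -0.0005 -7")

```text
time: 29.7
ee_pos: [0.5898, -0.1293, 0.1061]
ee_rot: [-2.115, -2.322, -0.001]
contact_force: [4.8, -3.0, -15.8]
width: 0.011
```

>>> play_rows(moves="0 0 0 -0.0005 -7; 0 0 0 -0.0005 -7; 0 0 0 -0.0005 -7; 0 0 0 -0.0005 -7; 0 0 0 0 -7")

```text
time: 30.12
ee_pos: [0.5898, -0.1295, 0.1084]
ee_rot: [1.319, 2.851, -0.0]
contact_force: [4.0, -2.8, -10.2]
width: 0.0108
```

```bash
python3 -c "
from h import *
lift()"
```

```text
lift [(-0.02, 0.28), (-0.03, -0.04), (-0.01, 0.06)] F [  4.2  -2.4 -11.2] ee [ 0.5898 -0.1295  0.1084] yaw 130.9 q6 -1.06 t 30.1667
```

>>> play_rows(moves="0 0 0 0 7; 0 0 0 0 7; 0 0 0 -0.0004 7; 0 0 0 -0.0004 7; 0 0 0 -0.0004 7")

```text
time: 30.58
ee_pos: [0.5898, -0.1297, 0.1097]
ee_rot: [2.133, 2.306, -0.0]
contact_force: [2.7, -4.3, -11.1]
width: 0.0111
```

>>> play_rows(moves="0 0 0 -0.0005 7; 0 0 0 -0.0005 7; 0 0 0 -0.0005 7; 0 0 0 -0.0005 7; 0 0 0 -0.0005 7")

```text
time: 31.0
ee_pos: [0.59, -0.1293, 0.112]
ee_rot: [2.728, 1.558, 0.001]
contact_force: [5.3, -1.7, -15.5]
width: 0.0109
```

>>> play_rows(moves="0 0 0 -0.0005 7; 0 0 0 -0.0005 7; 0 0 0 -0.0005 7; 0 0 0 -0.0005 7; 0 0 0 0 7")

```text
time: 31.42
ee_pos: [0.5903, -0.1293, 0.1143]
ee_rot: [-3.07, -0.666, -0.002]
contact_force: [4.9, 0.3, -9.5]
width: 0.0112
```

>>> play_rows(moves="0 0 0 0 -7; 0 0 0 0 -7; 0 0 0 -0.0004 -7; 0 0 0 -0.0005 -7; 0 0 0 -0.0005 -7")

```text
time: 31.83
ee_pos: [0.59, -0.1293, 0.1156]
ee_rot: [2.718, 1.575, 0.001]
contact_force: [4.7, -1.3, -13.5]
width: 0.0109
```

>>> play_rows(moves="0 0 0 -0.0005 -7; 0 0 0 -0.0005 -7; 0 0 0 -0.0005 -7; 0 0 0 -0.0005 -7; 0 0 0 -0.0005 -7")

```text
time: 32.25
ee_pos: [0.5898, -0.1294, 0.1179]
ee_rot: [-2.119, -2.319, -0.0]
contact_force: [3.8, -1.7, -13.8]
width: 0.0109
```

>>> play_rows(moves="0 0 0 -0.0005 -7; 0 0 0 -0.0005 -7; 0 0 0 -0.0005 -7; 0 0 0 -0.0005 -7; 0 0 0 0 -7")

```text
time: 32.67
ee_pos: [0.5898, -0.1296, 0.1201]
ee_rot: [1.324, 2.849, -0.0]
contact_force: [1.9, -2.8, -7.6]
width: 0.0105
```

```bash
python3 -c "
from h import *
lift()"
```

```text
lift [(0.14, 0.13), (-0.07, -0.06), (-0.04, 0.04)] F [ 3.5 -1.8 -8.5] ee [ 0.5898 -0.1295  0.1202] yaw 130.7 q6 -1.06 t 32.7167
```

>>> play_rows(moves="0 0 0 0 7; 0 0 0 0 7; 0 0 0 -0.0004 7; 0 0 0 -0.0005 7; 0 0 0 -0.0005 7")

```text
time: 33.13
ee_pos: [0.5896, -0.1291, 0.1211]
ee_rot: [-2.135, -2.303, -0.001]
contact_force: [5.1, -0.9, -16.9]
width: 0.0108
```

>>> play_rows(moves="0 0 0 -0.0005 7; 0 0 0 -0.0005 7; 0 0 0 -0.0005 7; 0 0 0 -0.0005 7; 0 0 0 -0.0005 7")

```text
time: 33.55
ee_pos: [0.5899, -0.129, 0.1236]
ee_rot: [-2.729, -1.555, -0.001]
contact_force: [6.3, -0.1, -16.9]
width: 0.0105
```

>>> play_rows(moves="0 0 0 -0.0005 7; 0 0 0 -0.0005 7; 0 0 0 -0.0005 7; 0 0 0 -0.0005 7; 0 0 0 0 7")

```text
time: 33.97
ee_pos: [0.5904, -0.1292, 0.1265]
ee_rot: [3.071, 0.662, 0.003]
contact_force: [0.8, 0.6, 3.4]
width: 0.0107
```

>>> play_rows(moves="0 0 0 0 -7; 0 0 0 0 -7; 0 0 0 -0.0005 -7; 0 0 0 -0.0005 -7; 0 0 0 -0.0005 -7")

```text
time: 34.38
ee_pos: [0.5899, -0.1292, 0.1284]
ee_rot: [2.72, 1.571, 0.002]
contact_force: [0.6, 0.1, -0.4]
width: 0.0109
```

>>> play_rows(moves="0 0 0 -0.0005 -7; 0 0 0 -0.0005 -7; 0 0 0 -0.0005 -7; 0 0 0 -0.0005 -7; 0 0 0 -0.0005 -7")

```text
time: 34.8
ee_pos: [0.5897, -0.1292, 0.1307]
ee_rot: [2.121, 2.316, 0.001]
contact_force: [0.4, -0.3, -1.9]
width: 0.0108
```

```bash
python3 -c "
from h import *
lift()"
```

```text
lift [(0.27, 0.11), (-0.0, -0.12), (0.01, 0.05)] F [ 0.4 -0.6 -0.1] ee [ 0.5898 -0.1292  0.1307] yaw 95.6 q6 -0.45 t 34.85
```

>>> play_rows(moves="0 0 0 -0.002 -7; 0 0 0 -0.004 -7; 0 0 0 -0.02 0; 0 0 0 -0.03 0; 0 0 0 -0.03 0")

```text
time: 35.27
ee_pos: [0.5889, -0.129, 0.2171]
ee_rot: [-1.834, -2.55, 0.0]
contact_force: [1.3, 0.1, -0.5]
width: 0.0108
```

```bash
python3 -c "
from h import *
lift()
c=cam('side','s15')
for q in env.cut_out('basin','side'):
    ys,xs=np.nonzero(q['region']); r=cv2.minAreaRect(np.c_[xs,ys].astype(np.float32)); print(q['score'],q['bbox'],px2w(c,r[0],.02))
plan((.54,.36,.2),w=0,dec=3,step=.04)"
```

```text
lift [(0.14, 0.16), (0.01, 0.03), (0.03, -0.01)] F [-2.3 -0.1  4.6] ee [ 0.5907 -0.1295  0.2233] yaw 108.6 q6 -0.67 t 35.3167
0.95 [262.6, 363.1, 381.7, 465.7] [[0.48777026 0.36487036 0.02      ]]
from [ 0.5905 -0.1295  0.2184] yaw 108.6 q [-0.35  0.4   0.11  1.27  0.   -0.68]
0 0.037 0.008 0.001 0; 0 0.037 0.009 0.002 0; 0 0.037 0.008 0.001 0; 0 0.037 0.008 0.001 0; 0 0.037 0.009 0.002 0
0 0.037 0.008 0.001 0; 0 0.036 0.008 0.001 0; 0 0.037 0.009 0.002 0; 0 0.037 0.008 0.001 0; 0 0.037 0.008 0.002 0
0 0.037 0.009 0.001 0; 0 0.037 0.008 0.001 0; 0 0.037 0.009 0.002 0
```

View pics/s15.png

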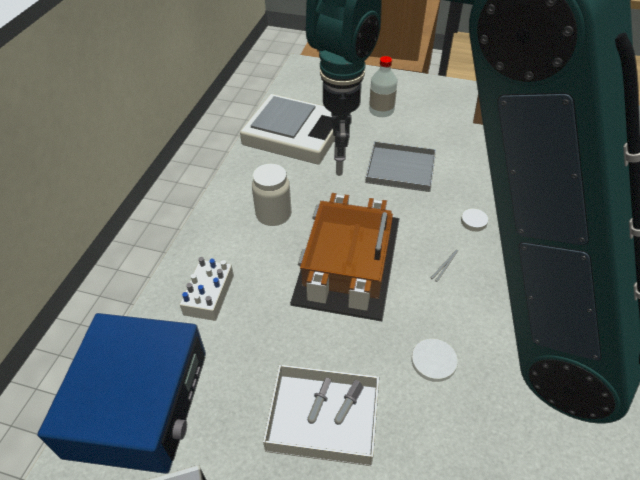

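>>> play_rows(moves="0 0.037 0.008 0 0; 0 0.037 0.009 0 0; 0 0.037 0.008 0 0; 0 0.037 0.008 0 0; 0 0.037 0.009 0 0")

```text
time: 35.83
ee_pos: [0.5679, 0.061, 0.2151]
ee_rot: [-1.831, -2.552, 0.001]
contact_force: [1.5, 0.0, -0.4]
width: 0.0111
```

>>> play_rows(moves="0 0.037 0.008 0 0; 0 0.036 0.008 0 0; 0 0.037 0.009 0 0; 0 0.037 0.008 0 0; 0 0.037 0.008 0 0")

```text
time: 36.25
ee_pos: [0.5468, 0.2484, 0.2151]
ee_rot: [-1.83, -2.552, 0.001]
contact_force: [1.3, -0.0, -0.6]
width: 0.0109
```

>>> play_rows(moves="0 0.037 0.008 0.01 0; 0 0.037 0.008 0.02 0; 0 0.037 0.009 0.03 0; 0 0 0 0.03 0; 0 0 0 0 0")

```text
time: 36.67
ee_pos: [0.5326, 0.3536, 0.1245]
ee_rot: [-1.824, -2.553, 0.012]
contact_force: [-1.0, -0.6, -2.0]
width: 0.0108
```

```bash
python3 -c "
from h import *
c=cam('side','s16');w=cam('wrist','w16')
cv2.imwrite('pics/m16.png',np.hstack([c['pixels'][200:480,200:520,::-1],cv2.resize(w['pixels'],(373,280))[:,:,::-1]]))
plan((.535,.365,.078),w=0,dec=3,step=.039)"
```

```text
from [0.5351 0.3527 0.1301] yaw 108.9 q [ 0.46  0.51  0.05  1.11 -0.    0.13]
0 0.006 0.002 0.026 0; 0 0.006 0.002 0.026 0
```

View pics/m16.png

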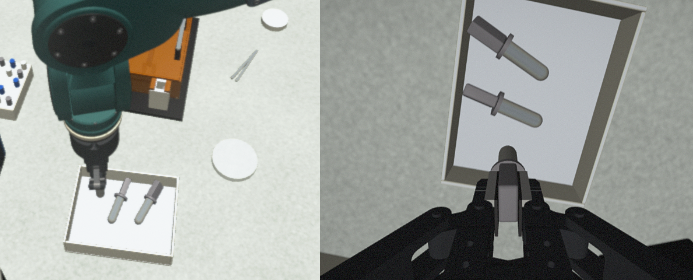

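>>> play_rows(moves="0 0.006 0 0.026 0; 0 0.006 0 0.024 0; 0 0 0 0 0; 0.04 0 0 0 0; 0.05 0 0 0 0")

```text
time: 37.18
ee_pos: [0.5332, 0.3643, 0.083]
ee_rot: [1.826, 2.555, 0.003]
contact_force: [0.6, 0.1, 0.5]
width: 0.0344
```

>>> play_rows(moves="0.05 0 0 -0.02 0; 0.05 0 0 -0.04 0; 0.05 0 0 -0.04 0; 0.05 0 0 -0.035 0; 0.05 0 0 0 0")

```text
time: 37.6
ee_pos: [0.5344, 0.3653, 0.2253]
ee_rot: [1.822, 2.552, 0.017]
contact_force: [0.7, 0.6, -0.4]
width: 0.0498
```

```bash
python3 -c "
from h import *
c=cam('side','s17');w=cam('wrist','w17')
cv2.imwrite('pics/m17.png',np.hstack([c['pixels'][200:480,200:520,::-1],cv2.resize(w['pixels'],(373,280))[:,:,::-1]]))
s=env.sense();print(s['ee_pos'],s['q'],s['time'])"
```

```text
[0.53319745 0.36464676 0.21925625] [ 4.73811230e-01  4.78021895e-01  2.34691053e-01  1.32191609e+00
 -4.36602699e-05  1.43062076e-01] 37.7
```

View pics/m17.png

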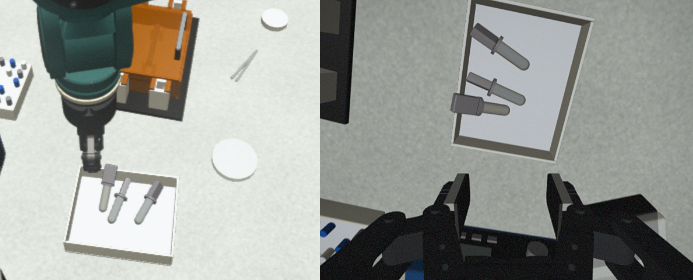

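```bash
python3 -c "
from h import *
plan((.468,-.0205,.20),4.1,w=.05,dec=3,step=.04)"
```

```text
from [0.5332 0.3646 0.2193] yaw 109.0 q [ 0.47  0.48  0.23  1.32 -0.    0.14]
0.05 -0.023 -0.012 0.001 7; 0.05 -0.024 -0.01 0.001 7; 0.05 -0.025 -0.007 0.002 7; 0.05 -0.026 -0.003 0.001 7; 0.05 -0.026 0 0.001 7
0.05 -0.026 0.003 0.001 6.9; 0.05 -0.025 0.006 0.001 7; 0.05 -0.025 0.009 0.002 7; 0.05 -0.023 0.012 0.001 7; 0.05 -0.022 0.014 0.001 7
0.05 -0.019 0.018 0.001 7; 0.05 -0.017 0.019 0.001 7; 0.05 -0.015 0.022 0.002 7; 0.05 -0.012 0.023 0.001 7; 0.05 -0.01 0.024 0.001 7
```

>>> play_rows(moves="0.05 -0.023 -0.012 0.001 7; 0.05 -0.024 -0.01 0.001 7; 0.05 -0.025 -0.007 0.002 7; 0.05 -0.026 -0.003 0.001 7; 0.05 -0.026 0 0.001 7")

```text
time: 38.12
ee_pos: [0.51, 0.2348, 0.2096]
ee_rot: [-2.515, -1.883, 0.001]
contact_force: [-0.2, -0.0, -0.3]
width: 0.0501
```

>>> play_rows(moves="0.05 -0.026 0.003 0.001 6.9; 0.05 -0.025 0.006 0.001 7; 0.05 -0.025 0.009 0.002 7; 0.05 -0.023 0.012 0.001 7; 0.05 -0.022 0.014 0.001 7")

```text
time: 38.53
ee_pos: [0.4875, 0.1064, 0.2037]
ee_rot: [2.964, 1.042, -0.0]
contact_force: [0.9, -1.0, -0.2]
width: 0.0498
```

>>> play_rows(moves="0.05 -0.019 0.018 0.001 7; 0.05 -0.017 0.019 0.001 7; 0.05 -0.015 0.022 0.002 7; 0.05 -0.012 0.023 0.001 7; 0.05 -0.01 0.024 0.001 7")

```text
time: 38.95
ee_pos: [0.466, -0.022, 0.1977]
ee_rot: [3.14, 0.102, -0.0]
contact_force: [0.2, 0.3, 0.5]
width: 0.0503
```

```bash
python3 -c "
from h import *
w=cam('wrist','w18');s=env.sense();print(s['ee_pos'],yaw_now(s)[0],s['q'].round(2))
print(proj(w,[(.468,-.0205,.116)]))
c=cam('side','s18')"
```

```text
[ 0.46548116 -0.0250075   0.1975357 ] 3.093005578220788 [-0.23  0.18 -0.27  1.12 -0.    1.29]
[[325.56148156 248.86704735]]
```

View pics/w18.png

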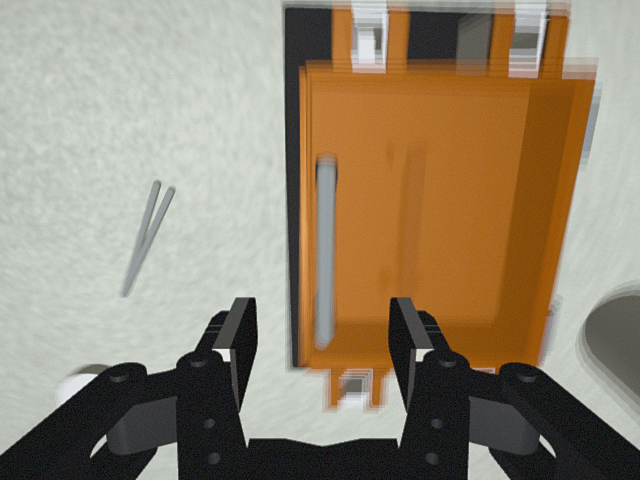

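View pics/s18.png

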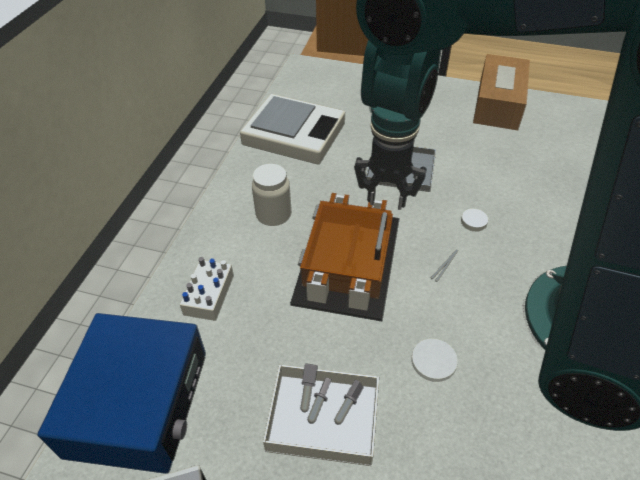

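>>> play_rows(moves="0.05 0.001 0 0.03 -1; 0.05 0 0 0.03 0; 0.05 0 0 0.02 0; 0.05 0 0 0.012 0; 0.05 0 0 0 0")

```text
time: 39.47
ee_pos: [0.4662, -0.02, 0.1036]
ee_rot: [-3.137, -0.141, 0.006]
contact_force: [-0.7, 0.8, 0.7]
width: 0.0498
```

```bash
python3 -c "
from h import *
w=cam('wrist','w19');s=env.sense();print(s['ee_pos'],yaw_now(s)[0],s['q'].round(2))"
```

```text
[ 0.46696382 -0.02012627  0.10507978] 5.152568900523561 [-0.22  0.25 -0.45  0.87  0.    1.26]
```

View pics/w19.png

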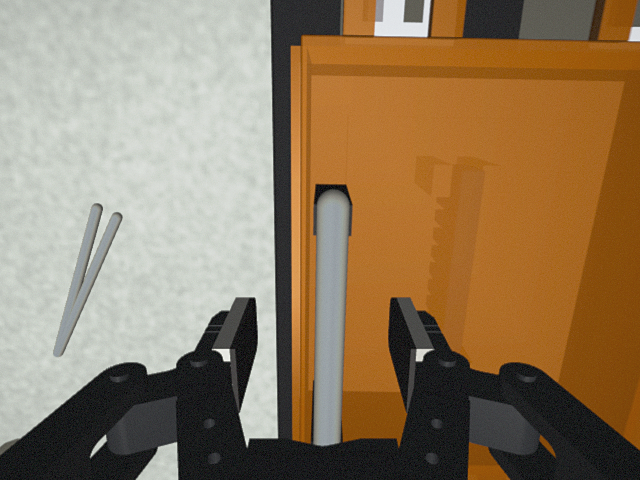

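>>> play_rows(moves="0.05 0.0025 0 0 0; 0.03 0 0 0 0; 0.02 0 0 0 0; 0 0 0 0 0; 0 0 0 0 0")

```text
time: 39.93
ee_pos: [0.4684, -0.0205, 0.1058]
ee_rot: [3.137, 0.14, -0.005]
contact_force: [-15.6, -1.7, 9.5]
width: 0.0079
```

>>> play_rows(moves="0 0 0 0 0; 0 0 0 0 0")

```text
time: 40.1
ee_pos: [0.4683, -0.0204, 0.1058]
ee_rot: [3.138, 0.139, -0.005]
contact_force: [-12.7, -2.6, 9.8]
width: 0.0078
```

Run:
```python
from h import *
s=env.sense();print(s['ee_pos'],yaw_now(s)[0],s['contact_force'],s['width'])
y=4.2 ; u=np.array([np.cos(np.radians(y)),np.sin(np.radians(y)),0])
r=np.hypot(.158,.041);a0=np.arctan2(.041,-.158)
prev=np.array([np.cos(a0)*r,np.sin(a0)*r])
for d in np.radians(np.arange(5,91,5)):
    q=r*np.array([np.cos(a0-d),np.sin(a0-d)]); print(round(np.degrees(d)),(q-prev).round(4)); prev=q
```

```text
[ 0.46832769 -0.02044227  0.1057662 ] 5.08621732567339 [-12.7473061   -2.6477128    9.84783733] 0.007772808082279666
5 [0.0042 0.0136]
10 [0.0053 0.0132]
15 [0.0065 0.0127]
20 [0.0076 0.0121]
25 [0.0086 0.0114]
30 [0.0095 0.0106]
35 [0.0104 0.0097]
40 [0.0112 0.0088]
45 [0.0119 0.0077]
50 [0.0126 0.0067]
55 [0.0131 0.0056]
60 [0.0135 0.0044]
65 [0.0139 0.0032]
70 [0.0141 0.002 ]
75 [0.0142 0.0007]
80 [ 0.0142 -0.0005]
85 [ 0.0141 -0.0017]
90 [ 0.0139 -0.003 ]
```

>>> play_rows(moves="0 -0.001 0 0 1; 0 0.002 0 -0.007 0; 0 0.002 0 -0.007 0; 0 0.0025 0 -0.0065 0; 0 0.0028 0 -0.0065 0")

```text
time: 40.52
ee_pos: [0.4777, -0.0199, 0.1332]
ee_rot: [3.139, 0.113, -0.003]
contact_force: [-6.8, -4.8, -4.0]
width: 0.0075
```

```bash
cat >> h.py <<'E'
def lidang():
    s=env.sense(); M=R.from_rotvec(s["ee_rot"]).as_matrix(); g=s["ee_pos"]-0.011*M[:,2]
    u=np.array([np.cos(.0716),np.sin(.0716),0]); H=np.array([.6255,-.0092,.075]); d=g-H
    x,z=d@u,d[2]; print("grasp rel hinge x %.4f z %.4f y %.4f r %.4f (0.1632) ang %.1f deg"%(x,z,d@np.array([-u[1],u[0],0]),np.hypot(x,z),np.degrees(np.arctan2(.041,-.158)-np.arctan2(z,x))),"F",s["contact_force"].round(1),"M",s["moment"].round(2),"w",s["width"].round(4))
E
python3 -c "
from h import *
lidang();lift();cam('side','s20')"
```

```text
Traceback (most recent call last):
  File "h.py", line 49, in lidang
    x,z=d@u,d[2]; print("grasp rel hinge x %.4f z %.4f y %.4f r %.4f (0.1632) ang %.1f deg"%(x,z,d@np.array([-u[1],u[0],0]),np.hypot(x,z),np.degrees(np.arctan2(.041,-.158)-np.arctan2(z,x))),"F",s["contact_force"].round(1),"M",s["moment"].round(2),"w",s["width"].round(4))
                                                                                                                                                                                                                                                           ^^^^^^^^^^^^^^^^
AttributeError: 'float' object has no attribute 'round'
```

```bash
sed -i 's/s\["width"\].round(4)/round(float(s["width"]),4)/' h.py
python3 -c "
from h import *
lidang();lift();c=cam('side','s20');cv2.imwrite('pics/z20.png',c['pixels'][100:340,220:460,::-1])"
```

```text
grasp rel hinge x -0.1481 z 0.0692 y -0.0001 r 0.1635 (0.1632) ang 10.5 deg F [-6.8 -4.8 -4. ] M [-0.92  1.57 -0.02] w 0.0075
lift [(-0.07, 1.54), (-0.25, 0.75), (-0.09, -0.18)] F [-11.1  -3.3   4.5] ee [ 0.4783 -0.0199  0.1343] yaw 4.1 q6 1.29 t 40.5667
```

View pics/z20.png

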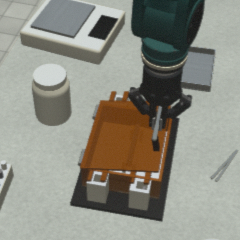

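>>> play_rows(moves="0 0.0063 0 -0.0127 0; 0 0.0076 0 -0.0121 0; 0 0.0086 0 -0.0114 0; 0 0.0095 0 -0.0106 0; 0 0.0104 0 -0.0097 0")

```text
time: 41.03
ee_pos: [0.5192, -0.0169, 0.1906]
ee_rot: [3.138, 0.113, -0.006]
contact_force: [-14.2, -5.6, 6.4]
width: 0.008
```

```bash
python3 -c "
from h import *
lidang();c=cam('side','s21');lidang();cv2.imwrite('pics/z21.png',c['pixels'][100:340,220:460,::-1])"
```

```text
grasp rel hinge x -0.1066 z 0.1266 y -0.0000 r 0.1655 (0.1632) ang 35.4 deg F [-14.2  -5.6   6.4] M [-1.12  3.03 -0.05] w 0.008
grasp rel hinge x -0.1044 z 0.1282 y -0.0000 r 0.1654 (0.1632) ang 36.3 deg F [-22.5  -1.7  24.9] M [-0.4   4.5  -0.01] w 0.0074
```

View pics/z21.png

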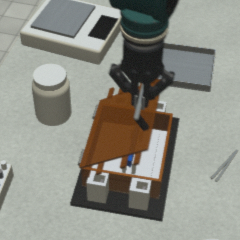

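>>> play_rows(moves="0 -0.0015 0 -0.0018 0; 0 0 0 0 0")

```text
time: 41.25
ee_pos: [0.5205, -0.0168, 0.1919]
ee_rot: [3.139, 0.114, 0.004]
contact_force: [1.6, -1.2, -2.6]
width: 0.0071
```

```bash
python3 -c "
from h import *
lidang();cam('side');lidang()"
```

```text
grasp rel hinge x -0.1053 z 0.1279 y -0.0001 r 0.1657 (0.1632) ang 36.0 deg F [ 1.6 -1.2 -2.6] M [-0.36 -0.08 -0.01] w 0.0071
grasp rel hinge x -0.1055 z 0.1277 y -0.0001 r 0.1657 (0.1632) ang 35.9 deg F [ 2.5 -3.  -3.3] M [-0.39 -0.19 -0.  ] w 0.0079
```

>>> play_rows(moves="0 0.0106 0 -0.0098 0; 0 0.0114 0 -0.0088 0; 0 0.012 0 -0.008 0; 0 0.0126 0 -0.007 0; 0 0.013 0 -0.006 0")

```text
time: 41.72
ee_pos: [0.5788, -0.0126, 0.2302]
ee_rot: [3.139, 0.113, -0.003]
contact_force: [0.2, -4.4, -17.2]
width: 0.0075
```

>>> play_rows(moves="0 0 0 0 0; 0 0 0 0 0")

```text
time: 41.88
ee_pos: [0.5796, -0.0126, 0.2298]
ee_rot: [-3.14, -0.113, 0.0]
contact_force: [6.3, -4.0, -17.1]
width: 0.0075
```

```bash
python3 -c "
from h import *
lidang();c=cam('side','s22');lidang();cv2.imwrite('pics/z22.png',c['pixels'][100:340,220:460,::-1])"
```

```text
grasp rel hinge x -0.0460 z 0.1658 y -0.0001 r 0.1721 (0.1632) ang 59.9 deg F [  6.3  -4.  -17.1] M [-0.65 -1.21  0.  ] w 0.0075
grasp rel hinge x -0.0463 z 0.1657 y -0.0001 r 0.1721 (0.1632) ang 59.9 deg F [  7.4  -3.9 -15.2] M [-0.71 -1.21 -0.02] w 0.0073
```

View pics/z22.png

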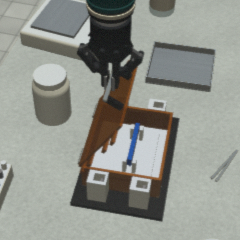

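>>> play_rows(moves="0 0 0 0.004 0; 0 0 0 0 0")

```text
time: 42.1
ee_pos: [0.5789, -0.0126, 0.2261]
ee_rot: [3.139, 0.113, 0.0]
contact_force: [6.5, -4.3, -15.9]
width: 0.0083
```

```bash
python3 -c "
from h import *
lidang();c=cam('side','s23');lidang()
a=cv2.imread('pics/side0.png')[240:330,290:400];b=cv2.imread('pics/s22.png')[240:330,290:400];d=c['pixels'][240:330,290:400,::-1]
cv2.imwrite('pics/z23.png',cv2.resize(np.hstack([a,b,d]),None,fx=2.4,fy=2.4,interpolation=cv2.INTER_CUBIC))"
```

```text
grasp rel hinge x -0.0467 z 0.1621 y -0.0001 r 0.1687 (0.1632) ang 59.4 deg F [  6.5  -4.3 -15.9] M [-0.75 -1.12  0.06] w 0.0083
grasp rel hinge x -0.0467 z 0.1621 y -0.0001 r 0.1687 (0.1632) ang 59.4 deg F [  5.7  -3.  -16.4] M [-0.76 -1.1  -0.03] w 0.0078
```

View pics/z23.png

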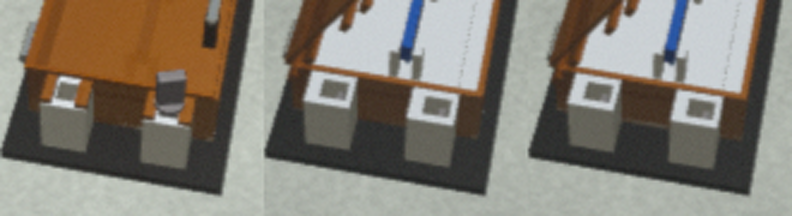

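>>> play_rows(moves="0 0 0 0.002 0; 0 0 0 0.001 0; 0 0 0 0 0")

```text
time: 42.4
ee_pos: [0.579, -0.0127, 0.2257]
ee_rot: [3.139, 0.113, 0.005]
contact_force: [-4.8, -2.8, 15.3]
width: 0.0074
```

```bash
cat > lf.py <<'E'
from h import *
# sub-pixel vertical shift of front boss faces vs an image
def bosslift(b,a):
    a=cv2.cvtColor(a,6);b=cv2.cvtColor(b,6)
    out=[]
    for (x,y,w,h) in [(308,276,24,38),(350,282,22,38)]:
        A=cv2.resize(a[y-8:y+h+8,x-6:x+w+6],None,fx=8,fy=8,interpolation=cv2.INTER_CUBIC)
        B=cv2.resize(b[y:y+h,x:x+w],None,fx=8,fy=8,interpolation=cv2.INTER_CUBIC)
        m=cv2.matchTemplate(A,B,cv2.TM_CCOEFF_NORMED); _,v,_,l=cv2.minMaxLoc(m); out.append((l[0]/8-6,l[1]/8-8,round(v,3)))
    return out
E
python3 -c "
from lf import *
lidang();c=cam('side','s24');lidang()
n=cv2.imread('pics/s24.png')
for f in ['side0','s18','s20','s21','s22','s23']: print(f,bosslift(n,cv2.imread(f'pics/{f}.png')))"
```

```text
grasp rel hinge x -0.0467 z 0.1617 y -0.0001 r 0.1683 (0.1632) ang 59.3 deg F [-4.8 -2.8 15.3] M [-0.59  1.05 -0.03] w 0.0074
grasp rel hinge x -0.0467 z 0.1617 y -0.0001 r 0.1683 (0.1632) ang 59.3 deg F [-5.2 -2.6 15.8] M [-0.53  1.1  -0.01] w 0.0077
side0 [(0.5, 0.125, 0.826), (0.25, 0.125, 0.744)]
s18 [(0.5, 0.125, 0.826), (0.375, 0.0, 0.789)]
s20 [(0.75, 0.125, 0.912), (0.25, 0.125, 0.962)]
s21 [(0.125, 0.0, 0.997), (0.0, 0.0, 0.998)]
s22 [(-0.125, -0.5, 0.976), (0.0, -0.5, 0.974)]
s23 [(0.0, 0.0, 0.999), (0.0, 0.0, 0.998)]
```

>>> play_rows(moves="0 0 0 -0.001 0; 0 0.0135 0 -0.0042 0; 0 0.0139 0 -0.003 0; 0 0 0 0 0")

```text
time: 42.78
ee_pos: [0.6072, -0.0106, 0.2322]
ee_rot: [3.139, 0.113, 0.001]
contact_force: [1.6, -3.2, 4.3]
width: 0.0076
```

```bash
python3 -c "
from lf import *
lidang();c=cam('side','s25');lidang()
n=cv2.imread('pics/s25.png')
for f in ['s24']: print(f,bosslift(n,cv2.imread(f'pics/{f}.png')))"
```

```text
grasp rel hinge x -0.0183 z 0.1682 y -0.0001 r 0.1692 (0.1632) ang 69.2 deg F [ 1.6 -3.2  4.3] M [-0.63  0.25  0.04] w 0.0076
grasp rel hinge x -0.0188 z 0.1681 y -0.0000 r 0.1692 (0.1632) ang 69.1 deg F [ 0.9 -3.8  2.5] M [-0.64  0.26  0.02] w 0.0073
s24 [(0.0, 0.0, 0.999), (0.0, 0.0, 0.998)]
```

>>> play_rows(moves="0 0.0141 0 -0.0017 0; 0 0.0142 0 -0.0004 0; 0 0.0142 0 0.0007 0; 0 0 0 0 0")

```text
time: 43.17
ee_pos: [0.6497, -0.0075, 0.2331]
ee_rot: [3.139, 0.113, 0.002]
contact_force: [2.5, -3.9, -0.0]
width: 0.0074
```

```bash
python3 -c "
from lf import *
lidang();c=cam('side','s26');lidang();cv2.imwrite('pics/z26.png',c['pixels'][100:340,220:460,::-1])
n=cv2.imread('pics/s26.png')
for f in ['s24']: print(f,bosslift(n,cv2.imread(f'pics/{f}.png')))"
```

```text
grasp rel hinge x 0.0243 z 0.1691 y -0.0001 r 0.1708 (0.1632) ang 83.6 deg F [ 2.5 -3.9 -0. ] M [-0.71 -0.44  0.07] w 0.0074
grasp rel hinge x 0.0237 z 0.1692 y -0.0000 r 0.1708 (0.1632) ang 83.4 deg F [ 1.9 -3.5 -1.1] M [-0.69 -0.38 -0.01] w 0.0076
s24 [(0.0, 0.0, 0.999), (0.0, 0.0, 0.998)]
```

View pics/z26.png

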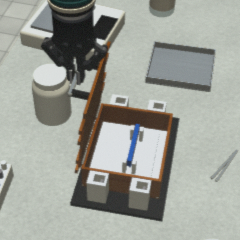

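>>> play_rows(moves="0 0.0139 0 0.002 0; 0 0 0 0 0; 0.02 0 0 0 0; 0.028 0 0 0 0; 0.028 0 0 0 0")

```text
time: 43.63
ee_pos: [0.662, -0.0062, 0.2318]
ee_rot: [-3.139, -0.113, -0.002]
contact_force: [-0.0, -0.2, 1.4]
width: 0.0278
```

```bash
python3 -c "
from lf import *
lidang();w=cam('wrist','w27')"
```

```text
grasp rel hinge x 0.0366 z 0.1678 y 0.0004 r 0.1718 (0.1632) ang 87.7 deg F [-0.  -0.2  1.4] M [ 0.02 -0.05 -0.  ] w 0.0278
```

View pics/w27.png

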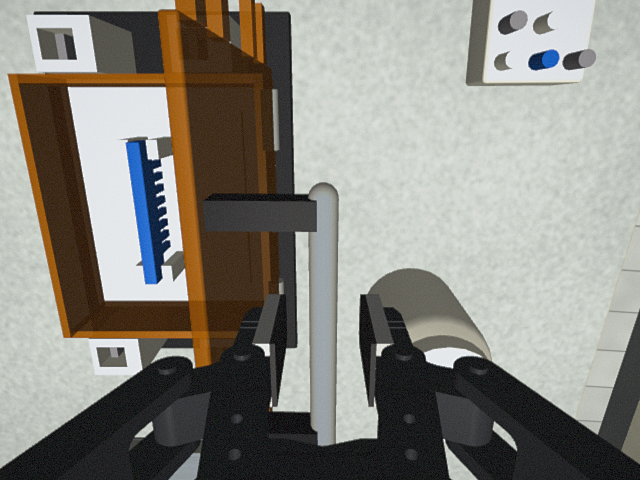

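>>> play_rows(moves="0.028 0 0 -0.03 0; 0.028 0 0 -0.035 0; 0.03 0 0 -0.01 0; 0.03 -0.04 0 0 0; 0.03 -0.04 0 0 0")

```text
time: 44.1
ee_pos: [0.5836, -0.0123, 0.3059]
ee_rot: [3.139, 0.113, 0.004]
contact_force: [-0.2, 0.1, 0.2]
width: 0.03
```

```bash
python3 -c "
from lf import *
plan((.5267,-.0163,.15),4.1,w=.04,dec=3,step=.036)"
```

```text
from [ 0.5836 -0.0123  0.3059] yaw 4.1 q [-0.16  0.36  0.27  1.48  0.    1.34]
0.04 -0.011 0 0.031 0; 0.04 -0.012 0 0.031 0; 0.04 -0.011 0 0.031 0; 0.04 -0.012 0 0.032 0; 0.04 -0.011 0 0.031 0
```

>>> play_rows(moves="0.04 -0.038 0 0 0; 0.04 -0.019 0 0.02 0; 0.04 0 0 0.04 0; 0.04 0 0 0.04 0; 0.04 0 0 0.04 0")

```text
time: 44.52
ee_pos: [0.5252, -0.0162, 0.1658]
ee_rot: [3.139, 0.113, 0.005]
contact_force: [1.0, 0.1, -1.7]
width: 0.0401
```

>>> play_rows(moves="0.04 0 0 0.015 0; 0.04 0 0 0 0")

```text
time: 44.68
ee_pos: [0.5235, -0.0158, 0.1483]
ee_rot: [-3.138, -0.113, 0.007]
contact_force: [-0.8, 0.7, -0.5]
width: 0.0399
```

```bash
python3 -c "
from lf import *
s=env.sense();w=cam('wrist','w28');print(s['ee_pos'],yaw_now(s)[0]);print(proj(w,[(.5267,-.0163,.068)]))
c=cam('side','s28');cv2.imwrite('pics/z28.png',c['pixels'][60:340,200:480,::-1])"
```

```text
[ 0.52350452 -0.0157985   0.14834497] 4.11319441613925
[[328.20109653 253.40812571]]
```

View pics/w28.png

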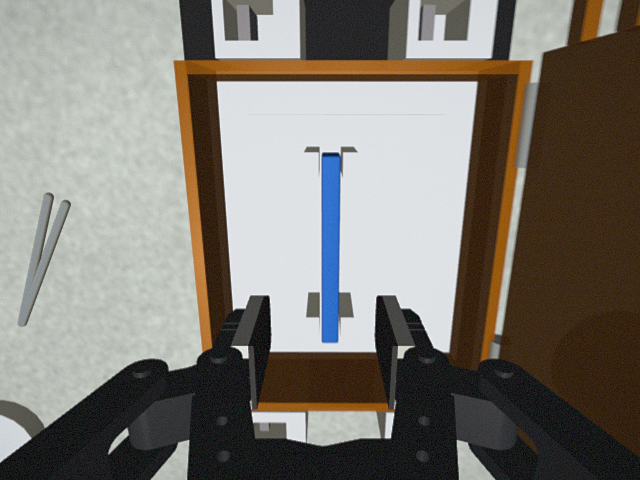

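View pics/z28.png

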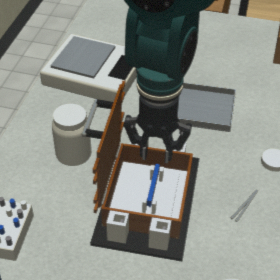

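>>> play_rows(moves="0.04 0.004 -0.002 0.03 0; 0.04 0 0 0.03 0; 0.04 0 0 0.025 0; 0.04 0 0 0.01 0; 0.04 0 0 0 0")

```text
time: 45.2
ee_pos: [0.5296, -0.014, 0.0559]
ee_rot: [-3.139, -0.113, 0.001]
contact_force: [0.4, -0.2, -0.6]
width: 0.0399
```

```bash
python3 -c "
from lf import *
s=env.sense();w=cam('wrist','w29');print(s['ee_pos'],yaw_now(s)[0],s['contact_force'])"
```

```text
[ 0.52963542 -0.01396708  0.05587033] 4.114735470064568 [ 0.39488602 -0.16001845 -0.62451179]
```

View pics/w29.png

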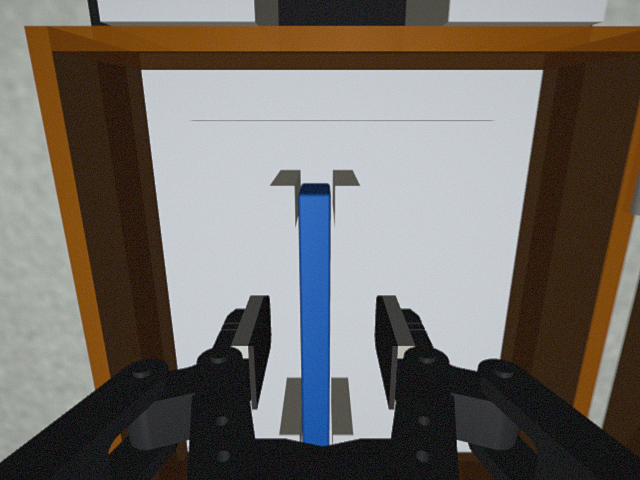

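>>> play_rows(moves="0.04 -0.002 0 0.003 0; 0.03 0 0 0 0; 0.015 0 0 0 0; 0 0 0 0 0; 0 0 0 0 0")

```text
time: 45.67
ee_pos: [0.5282, -0.0142, 0.0542]
ee_rot: [3.139, 0.113, 0.003]
contact_force: [-1.1, 0.6, 8.2]
width: 0.0091
```

>>> play_rows(moves="0 0 0 0 0; 0 0 0 -0.004 0; 0 0 0 -0.01 0; 0 0 0 -0.02 0; 0 0 0 0 0")

```text
time: 46.08
ee_pos: [0.5289, -0.0144, 0.0902]
ee_rot: [3.139, 0.113, 0.006]
contact_force: [0.7, -0.7, 0.0]
width: 0.0088
```

```bash
python3 -c "
from lf import *
s=env.sense();w=cam('wrist','w30');print(s['ee_pos'],yaw_now(s)[0],s['contact_force'])
c=cam('side','s30');t=cam('top')
for n,cc in (('side',c),('top',t)):
  for q in env.cut_out('tray',n):
    ys,xs=np.nonzero(q['region']); r=cv2.minAreaRect(np.c_[xs,ys].astype(np.float32)); print(n,q['score'],q['bbox'],px2w(cc,r[0],.01))
cv2.imwrite('pics/z30.png',np.hstack([c['pixels'][60:340,200:480,::-1],cv2.resize(w['pixels'],(373,280))[:,:,::-1]]))"
```

```text
[ 0.52893547 -0.01437182  0.09022203] 4.113363942338975 [ 0.7190196  -0.68278502  0.04746497]
side 0.8 [374.0, 143.6, 437.7, 193.4] [[ 0.46609584 -0.36169633  0.01      ]]
top 0.8 [426.9, 250.1, 496.7, 320.8] [[ 0.47812213 -0.36492046  0.01      ]]
top 0.55 [346.7, 150.4, 388.0, 193.6] [[ 0.76212839 -0.11811383  0.01      ]]
```

View pics/z30.png

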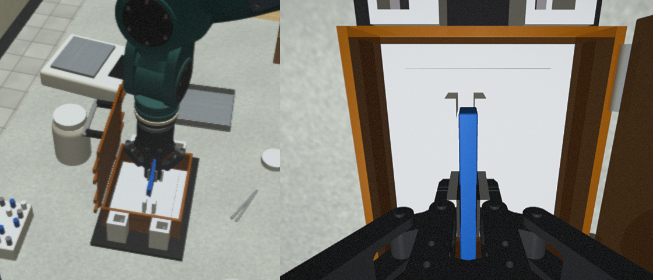

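>>> play_rows(moves="0 0 0 -0.03 0; 0 0 0 -0.04 0; 0 0 0 0 0")

```text
time: 46.58
ee_pos: [0.5295, -0.0145, 0.1623]
ee_rot: [3.138, 0.113, 0.009]
contact_force: [1.3, -0.2, -0.5]
width: 0.0088
```

```bash
python3 -c "
from lf import *
plan((.478,-.364,.16),4.1,w=0,dec=3,step=.039)"
```

```text
from [ 0.5295 -0.0145  0.1623] yaw 4.1 q [-0.18  0.3  -0.21  1.06 -0.    1.32]
0 -0.008 0.034 0 0; 0 -0.007 0.035 0 0; 0 -0.008 0.034 0.001 0; 0 -0.008 0.035 0 0; 0 -0.007 0.034 0 0
0 -0.008 0.035 0 0; 0 -0.008 0.034 0.001 0; 0 -0.007 0.035 0 0; 0 -0.008 0.034 0 0; 0 -0.007 0.035 0 0
```

>>> play_rows(moves="0 -0.008 0.034 0 0; 0 -0.007 0.035 0 0; 0 -0.008 0.034 0 0; 0 -0.008 0.035 0 0; 0 -0.007 0.034 0 0")

```text
time: 47.0
ee_pos: [0.5012, -0.19, 0.1567]
ee_rot: [-3.139, -0.113, 0.001]
contact_force: [0.5, 0.2, -0.7]
width: 0.0086
```

>>> play_rows(moves="0 -0.008 0.035 0 0; 0 -0.008 0.034 0 0; 0 -0.007 0.035 0 0; 0 -0.008 0.034 0 0; 0 -0.007 0.035 0 0")

```text
time: 47.42
ee_pos: [0.4756, -0.3652, 0.1565]
ee_rot: [-3.139, -0.112, 0.001]
contact_force: [1.0, -0.3, -0.6]
width: 0.009
```

>>> play_rows(moves="0 0 0 0.02 0; 0 0 0 0.03 0; 0 0 0 0 0")

```text
time: 47.67
ee_pos: [0.4744, -0.3625, 0.1021]
ee_rot: [-3.134, -0.111, 0.008]
contact_force: [0.1, 1.1, -2.5]
width: 0.0088
```

```bash
python3 -c "
from lf import *
s=env.sense();w=cam('wrist','w31');print(s['ee_pos'],yaw_now(s)[0],s['contact_force'],s['width'])
c=cam('side','s31')
cv2.imwrite('pics/z31.png',np.hstack([c['pixels'][60:340,200:480,::-1],cv2.resize(w['pixels'],(373,280))[:,:,::-1]]))"
```

```text
[ 0.47436244 -0.36254247  0.10211765] 4.043724907840461 [ 0.14425038  1.12591803 -2.47355084] 0.008800089867226924
```

View pics/z31.png

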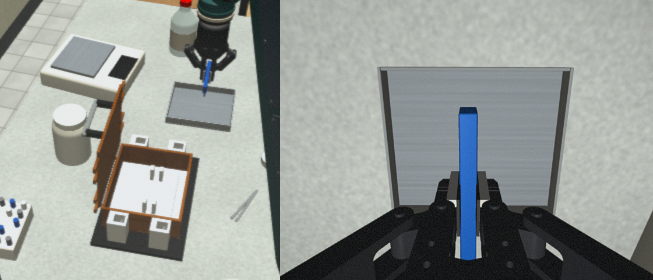

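>>> play_rows(moves="0 0 0 0.03 0; 0 0 0 0.025 0; 0 0 0 0.009 0; 0 0 0 0 0")

```text
time: 48.1
ee_pos: [0.4762, -0.3629, 0.0426]
ee_rot: [-3.138, -0.113, 0.002]
contact_force: [-0.5, 0.3, -0.7]
width: 0.0088
```

```bash
python3 -c "
from lf import *
s=env.sense();w=cam('wrist','w32');print(s['ee_pos'],yaw_now(s)[0],s['contact_force'],s['width'])"
```

```text
[ 0.47620786 -0.36293593  0.04263251] 4.141218969656236 [-0.47728022  0.31105187 -0.71108851] 0.008762658962931878
```

View pics/w32.png

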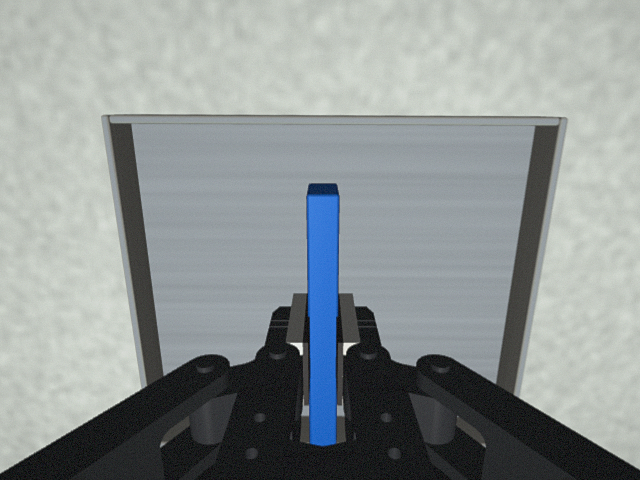

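>>> play_rows(moves="0 0 0 0.004 0; 0 0 0 0 0; 0.03 0 0 0 0; 0.05 0 0 0 0; 0.06 0 0 0 0")

```text
time: 48.57
ee_pos: [0.4767, -0.3639, 0.0397]
ee_rot: [3.139, 0.113, 0.001]
contact_force: [0.7, -0.3, 0.3]
width: 0.0445
```

>>> play_rows(moves="0.06 0 0 -0.02 0; 0.06 0 0 -0.04 0; 0.06 0 0 -0.04 0; 0.06 0 0 -0.04 0; 0.06 0 0 0 0")

```text
time: 48.98
ee_pos: [0.4783, -0.3655, 0.1869]
ee_rot: [3.132, 0.112, 0.011]
contact_force: [0.6, -0.5, 0.1]
width: 0.0598
```

```bash
python3 -c "
from lf import *
s=env.sense();w=cam('wrist','w33');print(s['ee_pos'],yaw_now(s)[0],s['contact_force'],s['width'])
c=cam('side','s33')
cv2.imwrite('pics/z33.png',np.hstack([c['pixels'][60:340,200:480,::-1],cv2.resize(w['pixels'],(373,280))[:,:,::-1]]))"
```

```text
[ 0.47831478 -0.36548685  0.18687149] 4.11421482033237 [ 0.62629856 -0.54993924  0.07048103] 0.059778626684159675
```

View pics/z33.png

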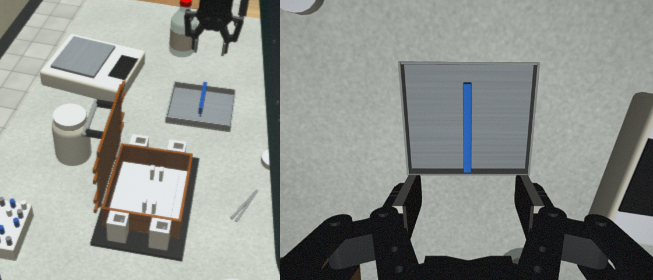

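```bash
python3 -c "
from lf import *
plan((.662,-.0062,.31),4.1,w=.03,dec=3,step=.039)"
```

```text
from [ 0.477  -0.3643  0.1809] yaw 4.1 q [-0.79  0.41  0.02  1.17 -0.    0.71]
0.03 0.019 -0.031 -0.012 0; 0.03 0.019 -0.031 -0.012 0; 0.03 0.019 -0.032 -0.011 0; 0.03 0.02 -0.031 -0.012 0; 0.03 0.019 -0.031 -0.012 0
0.03 0.019 -0.031 -0.012 0; 0.03 0.019 -0.032 -0.011 0; 0.03 0.019 -0.031 -0.012 0; 0.03 0.019 -0.031 -0.012 0; 0.03 0.019 -0.031 -0.012 0
0.03 0.019 -0.032 -0.012 0
```

>>> play_rows(moves="0.03 0.019 -0.02 -0.03 0; 0.03 0.019 -0.031 -0.03 0; 0.03 0.019 -0.032 -0.03 0; 0.03 0.02 -0.031 -0.03 0; 0.03 0.019 -0.031 -0.01 0")

```text
time: 49.5
ee_pos: [0.5562, -0.2234, 0.3002]
ee_rot: [3.139, 0.111, 0.002]
contact_force: [0.8, -0.7, 0.7]
width: 0.0301
```

>>> play_rows(moves="0.03 0.019 -0.031 0 0; 0.03 0.019 -0.032 0 0; 0.03 0.019 -0.031 0 0; 0.03 0.019 -0.031 0 0; 0.03 0.019 -0.031 0 0")

```text
time: 49.92
ee_pos: [0.6394, -0.06, 0.2967]
ee_rot: [-3.139, -0.113, 0.003]
contact_force: [-0.1, -0.6, -0.7]
width: 0.0305
```

>>> play_rows(moves="0.03 0.019 -0.032 0 0; 0.03 0 -0.011 0 0; 0.03 0 0 0 0")

```text
time: 50.17
ee_pos: [0.6551, -0.0148, 0.2963]
ee_rot: [-3.139, -0.118, 0.004]
contact_force: [-0.6, -0.1, 0.1]
width: 0.0302
```

```bash
python3 -c "
from lf import *
s=env.sense();w=cam('wrist','w34');print(s['ee_pos'],yaw_now(s)[0],s['contact_force'],s['width'])
plan((.662,-.0062,.2318),4.1,w=.03,dec=4,step=.035)"
```

```text
[ 0.65514599 -0.01475986  0.29630951] 4.299276851055601 [-0.62985153 -0.14075077  0.10390697] 0.030214856704188213
from [ 0.6548 -0.0165  0.2968] yaw 4.2 q [-0.15  0.5   0.49  1.56 -0.    1.35]
0.03 0.004 -0.0049 0.0325 0.1; 0.03 0.004 -0.0048 0.0324 0
```

View pics/w34.png

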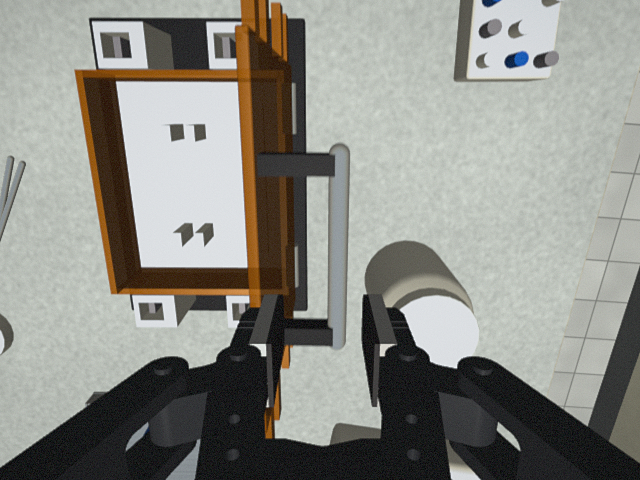

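>>> play_rows(moves="0.03 0.008 -0.009 0 0; 0.03 0 0 0 0; 0.03 0 0 0.03 0; 0.03 0 0 0.025 0; 0.03 0 0 0.009 0")

```text
time: 50.63
ee_pos: [0.6607, -0.0093, 0.2307]
ee_rot: [-3.139, -0.111, 0.007]
contact_force: [-0.0, 0.8, -0.7]
width: 0.0296
```

>>> play_rows(moves="0.03 0 0 0 0")

```text
time: 50.72
ee_pos: [0.6609, -0.0091, 0.2321]
ee_rot: [-3.139, -0.111, 0.006]
contact_force: [-1.3, -0.1, 0.2]
width: 0.03
```

```bash
python3 -c "
from lf import *
lidang();w=cam('wrist','w35');lidang();print(env.sense()['ee_pos'])"
```

```text
grasp rel hinge x 0.0354 z 0.1681 y -0.0024 r 0.1718 (0.1632) ang 87.3 deg F [-1.3 -0.1  0.2] M [ 0.01 -0.05 -0.06] w 0.03
grasp rel hinge x 0.0361 z 0.1700 y -0.0023 r 0.1738 (0.1632) ang 87.4 deg F [ 0.2 -0.3  0.3] M [0.02 0.01 0.02] w 0.0299
[ 0.66161334 -0.0089591   0.23397262]
```

View pics/w35.png

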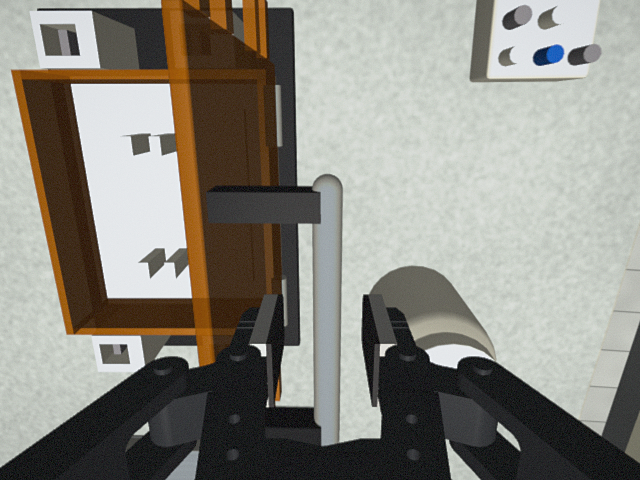

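>>> play_rows(moves="0.03 0.001 0 0.008 0; 0.02 0 0 0 0; 0 0 0 0 0; 0 0 0 0 0; 0 0 0 0 0")

```text
time: 51.18
ee_pos: [0.6635, -0.0081, 0.2266]
ee_rot: [3.139, 0.113, 0.001]
contact_force: [-1.4, -2.7, 1.6]
width: 0.0075
```

```bash
python3 -c "
from lf import *
lidang();w=cam('side','s36');lidang();print(env.sense()['ee_pos'])
H=np.array([.0366,.165])
r=.1632;a0=np.arctan2(.041,-.158)
f=lambda t:r*np.array([np.cos(a0-np.radians(t)),np.sin(a0-np.radians(t))])
for t in range(88,40,-4): print(t-4,(f(t-4)-f(t)).round(4))"
```

```text
grasp rel hinge x 0.0380 z 0.1626 y -0.0016 r 0.1670 (0.1632) ang 88.6 deg F [-1.4 -2.7  1.6] M [-0.35  0.22 -0.01] w 0.0075
grasp rel hinge x 0.0380 z 0.1627 y -0.0017 r 0.1670 (0.1632) ang 88.6 deg F [-1.5 -2.2  3.2] M [-0.4   0.23 -0.02] w 0.0073
[ 0.66352389 -0.00814516  0.22666197]
84 [-0.0112  0.0021]
80 [-0.0113  0.0013]
76 [-0.0114  0.0005]
72 [-0.0114 -0.0003]
68 [-0.0113 -0.0011]
64 [-0.0112 -0.0019]
60 [-0.0111 -0.0027]
56 [-0.0109 -0.0034]
52 [-0.0106 -0.0042]
48 [-0.0103 -0.0049]
44 [-0.0099 -0.0056]
40 [-0.0095 -0.0063]
```

>>> play_rows(moves="0 -0.0112 0 -0.0018 0; 0 -0.0113 0 -0.0011 0; 0 -0.0114 0 -0.0004 0; 0 -0.0114 0 0.0003 0; 0 0 0 0 0")

```text
time: 51.65
ee_pos: [0.6175, -0.0114, 0.2306]
ee_rot: [3.139, 0.112, 0.004]
contact_force: [-3.6, -1.2, 11.8]
width: 0.0073
```

```bash
python3 -c "
from lf import *
lidang();w=cam('side','s37');lidang();n=cv2.imread('pics/s37.png')
for f in ['s24','s36']: print(f,bosslift(n,cv2.imread(f'pics/{f}.png')))"
```

```text
grasp rel hinge x -0.0081 z 0.1666 y -0.0016 r 0.1668 (0.1632) ang 72.7 deg F [-3.6 -1.2 11.8] M [-0.26  0.49  0.01] w 0.0073
grasp rel hinge x -0.0076 z 0.1666 y -0.0016 r 0.1668 (0.1632) ang 72.8 deg F [-3.  -1.6 13.6] M [-0.21  0.44  0.02] w 0.0076
s24 [(0.0, 0.0, 0.999), (0.0, 0.0, 0.998)]
s36 [(0.0, 0.0, 0.999), (0.0, 0.0, 0.998)]
```

Force is downward (safe side). Continue, easing slightly.

>>> play_rows(moves="0 -0.0113 0 0.0003 0; 0 -0.0112 0 0.0013 0; 0 -0.0111 0 0.0026 0; 0 -0.0109 0 0.0034 0; 0 0 0 0 0")

```text
time: 52.12
ee_pos: [0.5731, -0.0145, 0.2219]
ee_rot: [3.139, 0.112, 0.001]
contact_force: [-3.8, -1.8, 4.0]
width: 0.0074
```

```bash
python3 -c "
from lf import *
lidang();w=cam('side','s38');lidang();n=cv2.imread('pics/s38.png')
for f in ['s24','s36']: print(f,bosslift(n,cv2.imread(f'pics/{f}.png')))"
```

```text
grasp rel hinge x -0.0527 z 0.1579 y -0.0015 r 0.1665 (0.1632) ang 57.0 deg F [-3.8 -1.8  4. ] M [-0.38  0.42  0.02] w 0.0074
grasp rel hinge x -0.0523 z 0.1580 y -0.0015 r 0.1664 (0.1632) ang 57.2 deg F [-4.1 -1.7  9.1] M [-0.31  0.77  0.08] w 0.0074
s24 [(0.0, 0.0, 0.999), (0.0, 0.0, 0.998)]
s36 [(0.0, 0.0, 0.999), (0.0, 0.0, 0.998)]
```

>>> play_rows(moves="0 -0.0106 0 0.0039 0; 0 -0.0103 0 0.0048 0; 0 -0.0099 0 0.0054 0; 0 0 0 0 0")

```text
time: 52.5
ee_pos: [0.5427, -0.0167, 0.2067]
ee_rot: [3.14, 0.112, -0.001]
contact_force: [1.0, -2.1, -7.9]
width: 0.0078
```

```bash
python3 -c "
from lf import *
lidang();w=cam('side','s39');lidang();n=cv2.imread('pics/s39.png')
for f in ['s24','s36']: print(f,bosslift(n,cv2.imread(f'pics/{f}.png')))"
```

```text
grasp rel hinge x -0.0831 z 0.1427 y -0.0015 r 0.1652 (0.1632) ang 45.2 deg F [ 1.  -2.1 -7.9] M [-0.44 -0.25  0.01] w 0.0078
grasp rel hinge x -0.0829 z 0.1428 y -0.0015 r 0.1651 (0.1632) ang 45.3 deg F [-0.5 -2.5 -5.4] M [-0.48  0.05 -0.02] w 0.0075
s24 [(0.0, 0.0, 0.998), (0.0, 0.0, 0.998)]
s36 [(0.0, 0.0, 0.999), (0.0, 0.0, 0.998)]
```

View pics/s39.png

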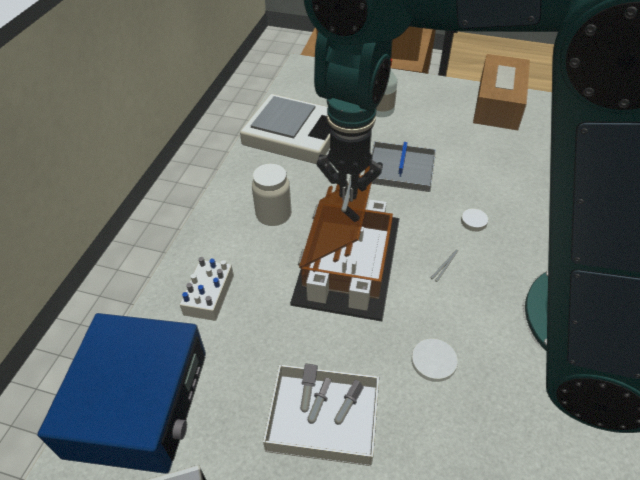

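>>> play_rows(moves="0.015 0 0 0 0; 0.022 0 0 0 0; 0.022 0 0 0 0; 0.022 0 0 -0.02 0; 0.022 0 0 -0.035 0")

```text
time: 52.97
ee_pos: [0.542, -0.0162, 0.2606]
ee_rot: [-3.138, -0.113, 0.008]
contact_force: [1.1, -0.1, 1.7]
width: 0.0219
```

>>> play_rows(moves="0.022 0 0 -0.04 0; 0.022 -0.03 0.03 -0.02 0; 0.022 -0.035 0.02 0 0; 0.022 -0.035 0.02 0 0; 0.022 0 0 0 0")

```text
time: 53.38
ee_pos: [0.4477, -0.092, 0.3213]
ee_rot: [3.139, 0.109, 0.0]
contact_force: [-0.3, 0.3, 0.6]
width: 0.0216
```

Run:
```python
from lf import *
c=cam('side','s40');t=cam('top','t40');w=cam('wrist','w40');s=env.sense();print(s['ee_pos'],s['contact_force'],s['time'])
n=cv2.imread('pics/s40.png'); print(bosslift(n,cv2.imread('pics/s24.png')))
cv2.imwrite('pics/z40.png',np.hstack([cv2.resize(c['pixels'][170:330,270:410,::-1],None,fx=2.5,fy=2.5),cv2.resize(t['pixels'][180:330,250:400,::-1],(400,400))]))
# predicted lid points for angles
u=np.array([np.cos(.0716),np.sin(.0716),0]);v=np.array([-u[1],u[0],0]);H=np.array([.6255,-.0092,.075])
for a in (35,40,45,50,55):
    th=np.radians(a); L=[H+(-d*np.cos(th)+n0*np.sin(th))*u+np.array([0,0,d*np.sin(th)+n0*np.cos(th)])+y*v for d,n0,y in ((.158,.041,.04),(.158,.041,-.04),(.17,0,.103),(.17,0,-.103))]
    print(a,proj(c,L).round(1).tolist(),proj(t,L).round(1).tolist())
```

```text
[ 0.45171073 -0.09014377  0.32056447] [-1.01861851 -0.21940886  0.35827237] 53.5333
[(0.0, 0.0, 0.999), (0.0, 0.0, 0.998)]
35 [[355.4, 212.9], [361.9, 185.9], [366.3, 247.9], [381.1, 177.6]] [[310.6, 266.9], [347.0, 264.6], [283.8, 283.4], [375.3, 277.5]]
40 [[350.0, 209.0], [356.8, 182.0], [362.0, 243.2], [377.4, 173.0]] [[310.2, 261.8], [346.9, 259.4], [283.1, 279.6], [375.6, 273.6]]
45 [[344.1, 205.4], [351.2, 178.4], [357.1, 238.7], [373.1, 168.6]] [[309.8, 256.3], [346.7, 253.9], [282.5, 275.2], [375.9, 269.2]]
50 [[337.9, 202.0], [345.3, 175.2], [351.7, 234.3], [368.4, 164.3]] [[309.4, 250.4], [346.5, 248.0], [281.8, 270.3], [376.1, 264.3]]
55 [[331.3, 199.1], [339.1, 172.3], [345.7, 230.2], [363.1, 160.4]] [[308.9, 244.3], [346.2, 241.8], [281.2, 265.0], [376.2, 258.9]]
```

View pics/z40.png

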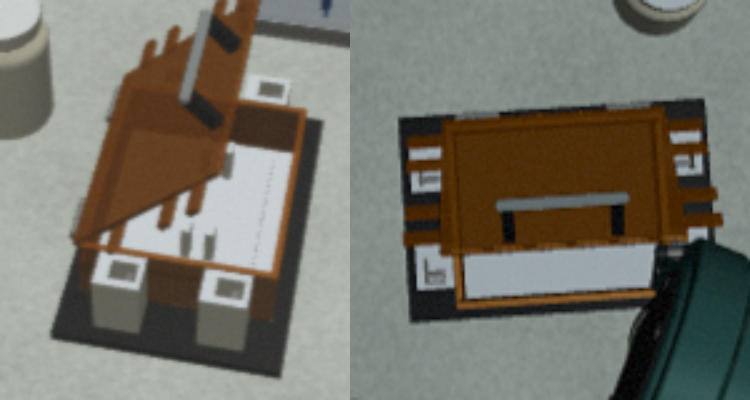

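View pics/t40.png

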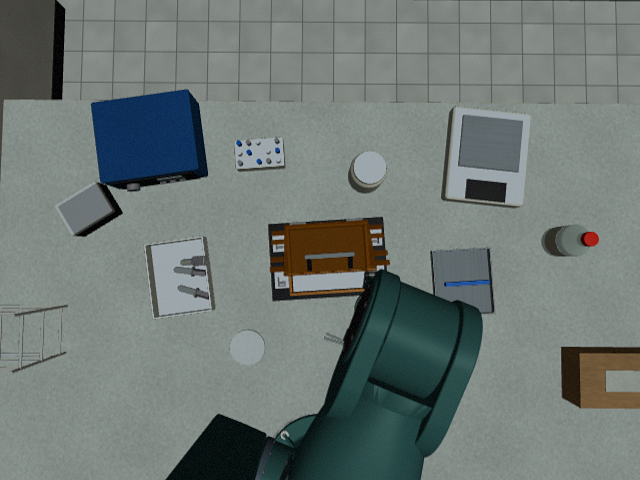

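Run:
```python
from h import *
t=cam('top');cv2.imwrite('pics/z41.png',np.hstack([cv2.resize(t['pixels'][230:330,135:225,::-1],(405,450),interpolation=cv2.INTER_CUBIC),cv2.resize(t['pixels'][235:325,420:505,::-1],(390,450),interpolation=cv2.INTER_CUBIC)]))
print(env.sense()['dq'].round(3))
```

```text
[ 0.015  0.014  0.002 -0.    -0.001 -0.002]
```

View pics/z41.png

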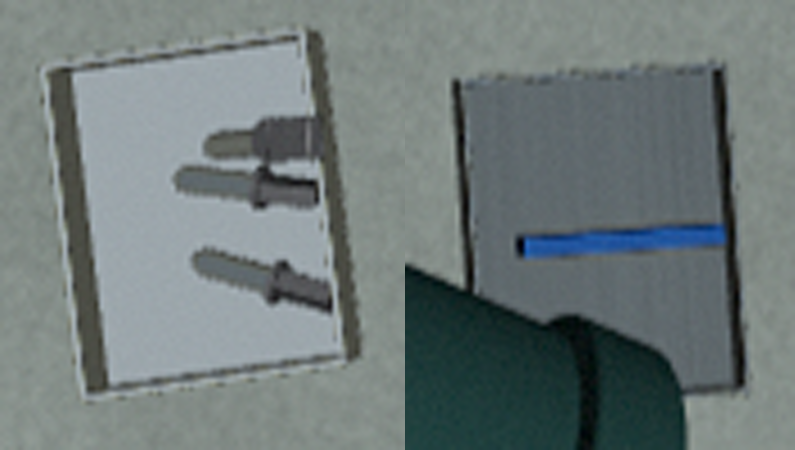

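```bash
python3 -c "
from cell import env
print(env.job_done())"
```

```text
the job is handed in; nothing more can be done
None
```

I handed in the job with all steps done, at about 54 s on the robot's clock; the hand-in gave no verdict.

- **Pins:** three pins were present; the back-left bore was empty. I twisted each one to and fro while drawing it up until loose, then laid it in the basin. The last pictures show all three in the basin. One leans on the side wall, with its centre inside the limits by my estimate.
- **Comb:** it went into the tray and appears to stand on its teeth. It sits off-centre towards one wall, roughly 15 mm by eye, which is within the limit.
- **Lid:** I folded it up to about 88 degrees, then back down. The gripper position and the last top and side pictures both put it at about 45 degrees.
- **Jar and tank:** the jar still stands. Comparing side images shows no tank lift at the end.

**Tank lift:** while folding the lid up, at around 60 degrees, the pull raised the tank by about 4 mm. I estimated that from how far the gripper then came down. The 6 mm limit should not have been passed, but I could not read the joint directly. I lowered it at once and pressed slightly downward for most of the remaining lid moves.

I noticed no slackening of the grip and no shift of the basin or tray.

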